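Put the spare tiles away in the caddy

TASK

Lift the three spare tiles out of the wooden rack together, as one pile, and put them into the narrow lidded slot of the blue caddy, tilting the pile so that one end tucks under the strip at the hinge and then lowering the other end, until all three stand flat on the slot's floor; set them down rather than drop them. Then flip the slot's lid fully shut, and leave the bottles, tub, soap dish, brush and float where they are.

Things in the scene. Friction and masses are not known exactly. Their poses are not given: they have to be found in the camera images.
- tile_a_mid (a point): white glazed ceramic wall tile, the one on the rack's -x side of the three in the pile, 150 x 50 x 10 mm, 120 to 210 g; the point is its centre. Its x runs through its thickness, y along its length, z up its 50 mm height. It stands on a long edge in the rack, axes as the rack's
- tile_b_mid (a point): blue glazed ceramic wall tile, the middle one of the three in the pile, 150 x 50 x 10 mm, 120 to 210 g; the point is its centre. Its x runs through its thickness, y along its length, z up its 50 mm height. It stands on a long edge in the rack, axes as the rack's
- tile_c_mid (a point): white glazed ceramic wall tile, the one on the rack's +x side of the three in the pile, 150 x 50 x 10 mm, 120 to 210 g; the point is its centre. Its x runs through its thickness, y along its length, z up its 50 mm height. It stands on a long edge in the rack, axes as the rack's
- rack: fixed wooden rack, 75 (x) x 170 (y) mm, with a groove along y holding the pile of three tiles on edge. Origin: centre of its underside. Groove floor 8 mm up, 33 mm wide, its side rails' tops 20 mm up; 38 mm of every tile stand clear above the rails. The pile is about 30 mm thick along x; grip it across that at the middle of its length. The tiles' ends may be staggered by up to 2 mm
- slot (a point): centre of the floor of the snug tile slot, on the robot's side of the fixed blue caddy, 5 mm above the shelf. Axes: y along the slot to its low end (hinge end at -y), x across it to the caddy's tray, z up. Inside: 160 mm long (y -80 to +80), 35 mm wide, walls 4 mm thick. Side and hinge-end walls rise 57 mm from the floor; side walls are cut to 6 mm over the middle 92 mm as finger gaps
- strip_edge (a point): middle of the lower free edge of the rigid strip overhanging the slot's hinge end: in slot axes at (0, -66, +57) mm; the strip spans y -80 to -66, 4 mm thick. It leaves an opening of 146 mm, shorter than the tiles: the pile goes in tilted 12 to 15 degrees, its -y end low, under the strip and against the end wall, then is levelled. Axes as the slot's
- low_wall_top (a point): middle of the inner top edge of the slot's low end wall, at (0, +80, +20) mm in slot axes. Axes as the slot's. In the tray beside the slot (+x) there is free space for 65 mm from the slot's side wall, then small tubs up to 54 mm above the slot's floor
- caddy_lid (a joint): angle of the blue lid of the slot, rad: 0 = shut (level), grows as it opens; starts open and leaning back at 2.2 to 2.45. Stiff hinge: it stays wherever it is left, about 0.06 N m to move it, and weighs 70 g
- lid_hinge (a point): fixed point in the middle of the lid's hinge line, at (0, -74, +64) mm in the slot's axes; the hinge runs along the slot's x
- lid_edge (a point): middle of the lid's free edge, 164 mm from the hinge line. The lid is a plate 50 mm wide (along the hinge) and 4 mm thick, its mid-plane through the hinge line, with a 38 mm skirt at the free edge, hanging down when shut. To shut it, push its free edge from behind, then over and down. Axes: y from the hinge to the edge, z out of the lid's outer face (up when shut)
- bottle_1: closed white plastic bottle, white cap, 68 mm across, 210 mm tall, loose; origin under its centre. Leave alone
- bottle_2: closed white plastic bottle, grey cap, 68 mm across, 210 mm tall, loose; origin under its centre. Leave alone
- soap_dish: white ceramic soap dish, 91 x 131 x 23 mm, loose; origin under its centre. Leave alone
- grout_brush: wooden grout brush lying along its x, 200 x 28 x 40 mm, loose; origin under its middle. Leave alone
- tub: white tub with orange cap, 90 mm across, 85 mm tall, loose; origin under its centre. Leave alone
- grout_float: grout float, 110 x 240 x 58 mm with a wooden handle along its y, loose; origin under its centre. Leave alone
Not all that is in view belongs to the job. What is shaped like the part that bears tile_c_mid but green or turquoise is not meant.

How it is judged (in metres and radians):
On the way, in this order (a step that is already met when the one before it is completed fails the run):
1. all three tiles are lifted clear of the rack at the same time (height (world z) of each of tile_a_mid, tile_b_mid, tile_c_mid above 0.065 m), for 0.2 s.
2. all three tiles stand flat on the floor of the slot, under the strip (z of tile_a_mid in the frame of slot between 0.021 and 0.029 m and x of tile_a_mid in the frame of slot between -0.0175 and 0.0175 m and y of tile_a_mid in the frame of slot between -0.009 and 0.009 m and z of tile_b_mid in the frame of slot between 0.021 and 0.029 m and x of tile_b_mid in the frame of slot between -0.0175 and 0.0175 m and y of tile_b_mid in the frame of slot between -0.009 and 0.009 m and z of tile_c_mid in the frame of slot between 0.021 and 0.029 m and x of tile_c_mid in the frame of slot between -0.0175 and 0.0175 m and y of tile_c_mid in the frame of slot between -0.009 and 0.009 m), for 0.2 s.
At the end, for the whole second after the job is handed in: All three tiles stand on the slot's floor (each centre 21 to 29 mm above it, within 9 mm of the slot's middle along it and inside its width), let go, and the lid is shut (below 0.08 rad) (all of step 2 and value of joint caddy_lid below 0.08 rad); the robot touches nothing.
It fails at once if an outer tile is dropped: let go over the caddy with its centre more than 25 mm above where it ends up ((contact force between the fingers and tile_a below 0.01 N and z of tile_a_mid in the frame of slot above 0.05 m and horizontal distance between tile_a_mid and slot below 0.12 m) or (contact force between the fingers and tile_c below 0.01 N and z of tile_c_mid in the frame of slot above 0.05 m and horizontal distance between tile_c_mid and slot below 0.12 m)).
It fails at once if a bystander is pushed more than 30 mm (distance of any of bottle_1, bottle_2, soap_dish, grout_brush, tub, grout_float from where it was at the start of the episode above 0.03 m).
It also fails if it takes over 58 s, if anything falls off the work surface, if the arm or the gripper's body presses on something with over 40 N, if the wrist force passes 120 N, or if a joint passes its speed limit or range.

ROBOT

A 7-joint arm with a two-finger parallel gripper is mounted at the origin on the work surface. World frame = base frame: x ahead of the robot, y to its left, z up, the work surface at z = 0. Lengths are in mm, angles in rad, forces in N, time in s.
With the tool pointing down it reaches from about 350 to 900 mm from the base axis. Payload 8.1 kg.
Tool frame: the origin (TCP) lies on the centre line of the jaws, within the pads' length; the fingertips stand 19 mm ahead of it and the grasp point (between the pads) is the TCP (r.tcp_to_tips is the distance from the TCP to the fingertips, in mm); x points along the fingers, y is the direction in which the jaws open and shut, and the axes are right-handed (so a half turn about x gives the same grasp; the last joint's range is limited). The gripper opens to 85 mm and grips with 20 to 120 N. Pads are 22 mm wide; open, the fingers measure 114 mm over their backs; the gripper's body (76 mm by 85 mm) begins 54 mm behind the grasp point. The pads swing forward as they close: fully open they stand 13 mm farther back than shut.
Start: joints at [-1.382, 0.434, 0.025, 1.573, -0.012, 1.134, -0.075], TCP at [179.825, 598.585, 250.323] pointing down, gripper open.
Joint ranges: [-2.62, 2.62], [-0.44, 2.09], [-1.27, 1.32], [0.08, 2.57], [-1.32, 4.46], [0.12, 2], [-2.74, 2.74]. Speed limits (rad/s): [2.22, 2.22, 3.01, 3.01, 3.14, 3.14, 3.14].

INTERFACE

Orientations are given as a 3x3 rotation matrix whose columns are the frame's x, y, z axes.
In Python, from workcell import r gives the robot as it stands.
- The arm moves only by the tool servo_tool, never from a script. Its argument "steps" is a list of rows, each a list of 7 numbers: the shift along the tool's x, y, z in cm, then the turn, a rotation vector about the tool's x, y, z in rad, then the opening, from -1 (shut) to 1 (fully open), so that 0 is half open. In form: [[dx, dy, dz, rx, ry, rz, hand], ...]. A call has 1 to 20 rows; each row shifts and turns the commanded pose from where the row before left it, along the tool's axes as they then stand; what a row does not reach is not made up. A row lasts 1/12 s, in which the tool goes at most 41.7 mm and 7.16 degrees, less where a joint would pass 70% of its speed; a pose out of reach is approached as far as the arm can. A call is refused whole if a number of a shift passes 4.17 or a number of a turn 0.125, either way. A call with a gripper value outside its range is refused whole. The fingers move at their own pace and stop on an object; the grip force is fixed at half the most. Time passes only in rows, so rows that do not move let the fingers close. It gives the time, the measured TCP pose, the force and the opening at its end, in the units of the state.
- r.sense(): the state, without advancing time (a new reading comes with each control period).
- r.read_camera(name): name is "scene" or "side" or "wrist"; returns a dict with "image" (480x640x3 uint8, red, green, blue), "z_map" (480x640 float32, mm along the optical axis (not along the pixel's ray), 0 where there is no reading), "K" (3x3 intrinsics, pixels), "rvec" (rotation vector, rad) and "tvec" (3), from world to camera coordinates, as OpenCV has them. Camera axes: x right, y down, z forward; pixel columns grow to the right and rows downward; lengths in mm; the calibration is good to about 2 mm. A picture is of the moment at which its call begins.
- r.sign_off(): hands the job in, once; it reports no verdict.
The state is a dict: "clock": time; "qpos": joint angles; "joint_vel": joint speeds; "tau": joint torques, N m; "eef_pos": TCP position; "tool_rot": TCP orientation; "force": force on the tool from outside, world axes, zero at the start; "moment": the same for the moment, N m; "width": finger opening in mm.
Only numpy, scipy, OpenCV 4.12 (cv2) and the standard library are available. Lean on these libraries where they do the work, as an engineer would, in place of code of your own. Each camera call takes 0.05 s, during which the arm holds its last target.

## Working session

There is one attempt and no reset: what is moved stays moved. The work goes in short steps, Python scripts to look and compute and a tool call to move; the robot and the scene stay as the last step left them, time stands still between calls to the robot, and variables do not carry over. Pictures are saved under pics/ and viewed, and the job is handed in when it is done.

Besides the shell and the picture viewer there is one more tool, called after "Emit:" as a command line: name --pt "numbers of a row" for each row, then --argument value for the rest. servo_tool: Moves the arm, as the interface text tells. Its arguments: {"type":"object","properties":{"steps":{"type":"array"}},"required":["steps"]}

```bash
ls; mkdir -p pics
python3 - <<'E'
from workcell import r
import cv2, numpy as np
print(r.sense(), r.tcp_to_tips)
for n in ["scene","side","wrist"]:
    c=r.read_camera(n); cv2.imwrite(f"pics/{n}0.png",c["image"][:,:,::-1])
    np.savez(f"{n}0.npz",**c); print(n,c["K"].tolist(),c["rvec"],c["tvec"])
E
```

```text
pics
{'clock': 0.0, 'qpos': array([-1.381586  ,  0.43521345,  0.02494324,  1.57411843, -0.01158103,
        1.13398543, -0.07512386]), 'joint_vel': array([-0.00076052, -0.00010394, -0.00051747,  0.00144399, -0.00045887,
       -0.00038608,  0.00086496]), 'tau': array([ 6.23822734e-05, -6.70484161e+01,  1.02561414e+00, -3.16210735e+01,
        1.57614599e-02,  1.27543064e-02,  6.06056219e-07]), 'eef_pos': array([179.70696621, 598.10278929, 249.52327336]), 'tool_rot': array([[-3.10991042e-04,  2.87742638e-01,  9.57707720e-01],
       [-1.54916827e-03,  9.57706479e-01, -2.87742768e-01],
       [-9.99998752e-01, -1.57313583e-03,  1.47923628e-04]]), 'force': array([-0.08022223, -0.17835166,  0.2180627 ]), 'moment': array([-0.00543694, -0.01201881,  0.07251777]), 'width': 85.48269366133032} 19.0
scene [[473.38713222139194, 0.0, 320.30795803960973], [0.0, 473.38713222139194, 238.1560746085421], [0.0, 0.0, 1.0]] [ 1.84285502  1.77116991 -0.62898281] [ -44.43216297 -350.7715276  1520.38792804]
side [[599.5632835262966, 0.0, 317.9309428923603], [0.0, 599.5632835262966, 240.92688427608178], [0.0, 0.0, 1.0]] [ 0.25000603 -2.76947409  1.23806778] [ 531.89375189  108.33598167 1715.02344605]
wrist [[348.9729014005916, 0.0, 320.7449787585556], [0.0, 348.9729014005916, 233.92572742198644], [0.0, 0.0, 1.0]] [-2.32239275 -1.72573759 -0.25730863] [-624.23475242  -37.23295013  378.77398955]
```

View pics/scene0.png

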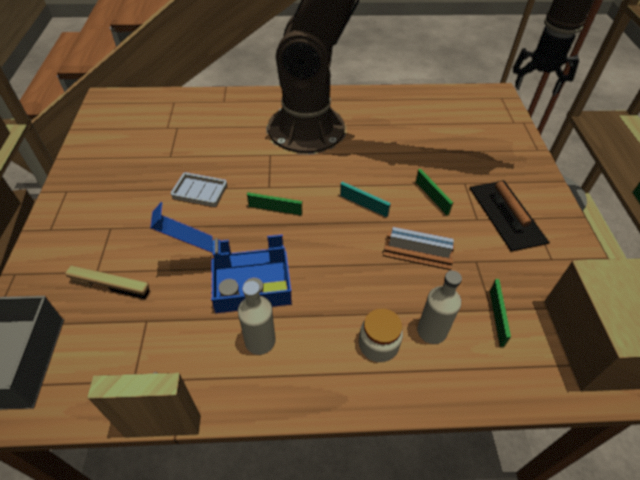

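View pics/side0.png

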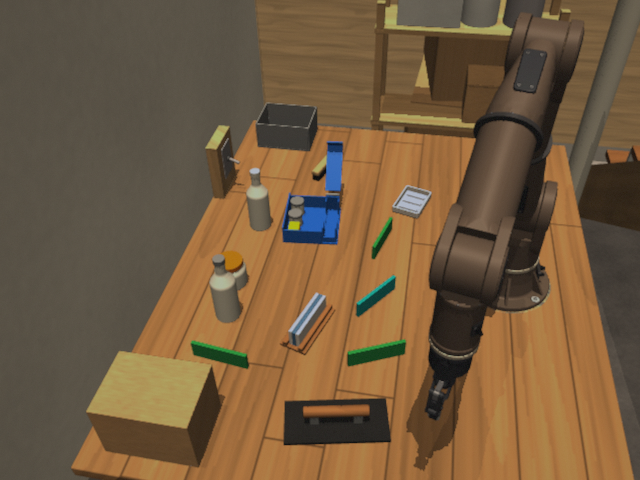

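View pics/wrist0.png

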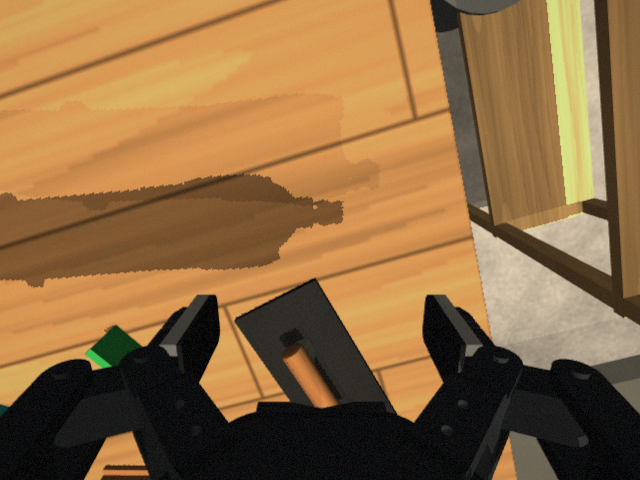

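```bash
cat > h.py <<'E'
import numpy as np, cv2
def load(n): return dict(np.load(n))
def bp(c,u,v,z=None):
    R=cv2.Rodrigues(c["rvec"])[0]; t=np.array(c["tvec"]).ravel()
    d=c["z_map"][int(round(v)),int(round(u))] if z is None else z
    p=np.linalg.inv(c["K"])@np.array([u,v,1.])*d
    return R.T@(p-t)
def bpz(c,u,v,Z):
    R=cv2.Rodrigues(c["rvec"])[0]; t=np.array(c["tvec"]).ravel()
    d=R.T@(np.linalg.inv(c["K"])@np.array([u,v,1.])); o=-R.T@t
    return o+d*(Z-o[2])/d[2]
def proj(c,P):
    return cv2.projectPoints(np.atleast_2d(np.float64(P)),c["rvec"],c["tvec"],c["K"],None)[0][:,0]
def cloud(c,u0,u1,v0,v1):
    R=cv2.Rodrigues(c["rvec"])[0]; t=np.array(c["tvec"]).ravel()
    v,u=np.mgrid[v0:v1,u0:u1]; d=c["z_map"][v0:v1,u0:u1]
    p=np.stack([u,v,np.ones_like(u)],-1)@np.linalg.inv(c["K"]).T*d[...,None]
    return (p-t)@R, c["image"][v0:v1,u0:u1], d>0
def crop(c,u0,u1,v0,v1,s,name):
    im=cv2.resize(c["image"][v0:v1,u0:u1,::-1],None,fx=s,fy=s,interpolation=cv2.INTER_CUBIC); cv2.imwrite(name,im)
E
python3 - <<'E'
from h import *
c=load("scene0.npz"); crop(c,140,310,190,320,4.6,"pics/caddy_s.png"); crop(c,370,470,215,285,7,"pics/rack_s.png")
s=load("side0.npz"); crop(s,270,360,130,250,5,"pics/caddy_d.png"); crop(s,270,350,280,360,7,"pics/rack_d.png")
E
```

```text
(no output)
```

View pics/caddy_s.png

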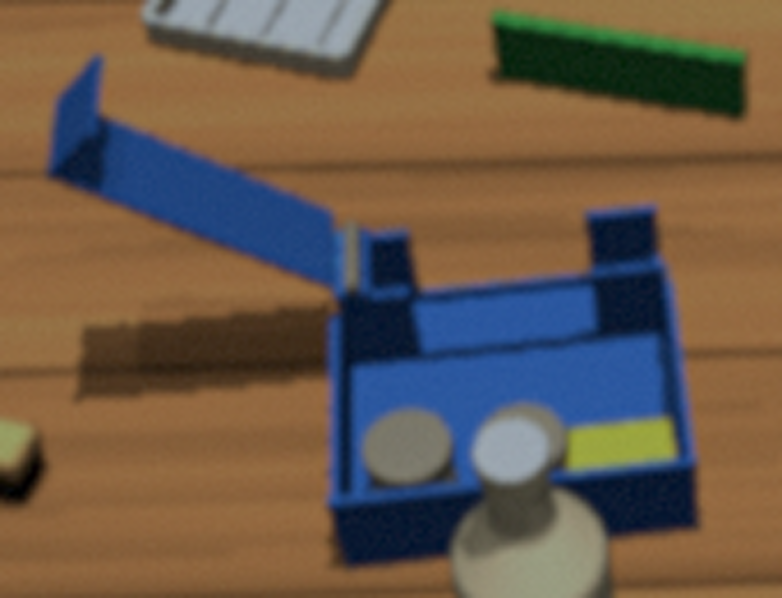

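View pics/rack_s.png

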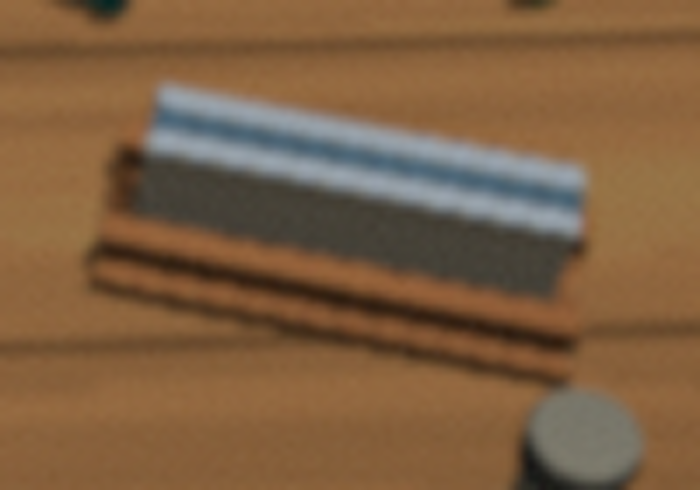

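View pics/caddy_d.png

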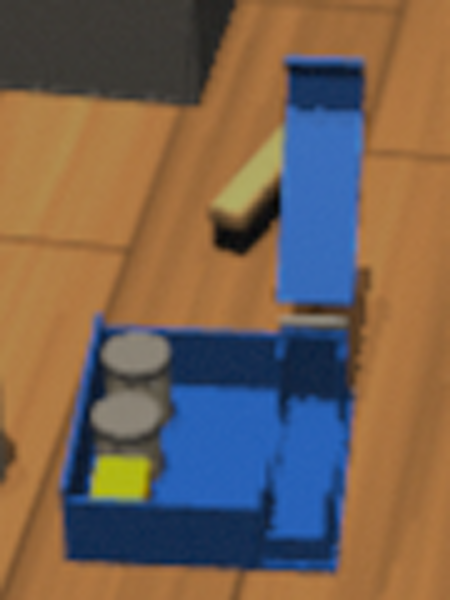

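View pics/rack_d.png

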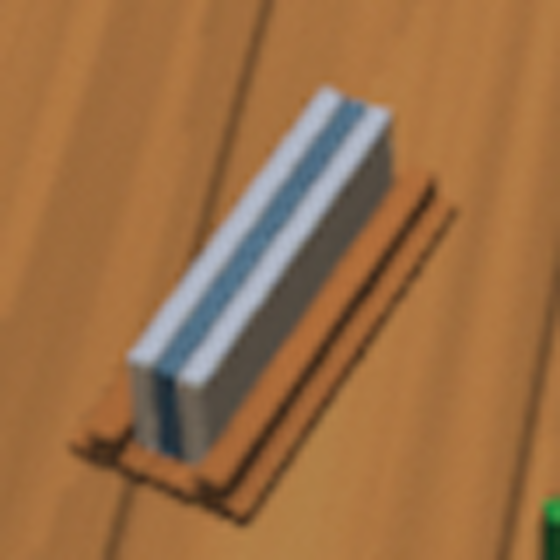

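Run:
```python
from h import *
np.set_printoptions(precision=1,suppress=True)
c=load("scene0.npz"); s=load("side0.npz")
def P(cam,off,sc,pts,Z): return np.array([bpz(cam,off[0]+(u+.5)/sc-.5,off[1]+(v+.5)/sc-.5,Z) for u,v in pts])
print("rack scene\n",P(c,(370,215),7,[(160,88),(585,165),(583,238),(150,155)],58))
print("rack side\n",P(s,(270,280),7,[(327,88),(130,358),(195,383),(390,112)],58))
for cam in (c,s):
    pass
print("caddy scene posts z62\n",P(c,(140,190),4.6,[(587,212),(656,207),(371,233),(409,231)],62))
print("caddy scene far wall / z62?\n",P(c,(140,190),4.6,[(415,293),(665,262)],62))
print("caddy side strip\n",P(s,(270,130),5,[(280,322),(348,322)],64))
print("lid edge scene depth",[bp(c,140+u/4.6,190+v/4.6) for u,v in [(75,120),(180,180),(320,250),(100,120)]])
# objects coarse
for n,u,v in [("bottle1",256,300),("bottle2",440,300),("tub",383,325),("float",510,210),("brush",108,282),("soap",200,190),("teal",365,197),("green1",275,203),("green2",434,190)]:
    print(n,bp(c,u,v))
```

```text
rack scene
 [[477.5 201.7  58. ]
 [517.9 345.5  58. ]
 [550.4 337.4  58. ]
 [508.4 193.8  58. ]]
rack side
 [[507.4 195.3  58. ]
 [552.  338.5  58. ]
 [526.4 345.8  58. ]
 [481.3 203.6  58. ]]
caddy scene posts z62
 [[ 498.7 -107.9   62. ]
 [ 496.4  -71.6   62. ]
 [ 509.4 -220.    62. ]
 [ 508.7 -200.4   62. ]]
caddy scene far wall / z62?
 [[ 550.2 -194.    62. ]
 [ 534.   -66.7   62. ]]
caddy side strip
 [[ 559.2 -228.7   64. ]
 [ 516.1 -235.7   64. ]]
lid edge scene depth [array([ 551.1, -331.1,  196.6]), array([ 535.2, -298.6,  135.2]), array([ 539.2, -238.9,   83.6]), array([ 523.5, -331.5,  166.7])]
bottle1 [ 759.1 -113.3  182.5]
bottle2 [750.7 244.9 149.4]
tub [765.8 137.3  84.7]
float [381.9 545.3   7.5]
brush [ 605.7 -470.    38.2]
soap [ 284.8 -303.2   13.6]
teal [351.3 148.2  39. ]
green1 [364.2 -92.7  36.9]
green2 [333.1 338.6  41.9]
```

Run:
```python
from h import *
from workcell import r
np.set_printoptions(precision=3,suppress=True)
w=load("wrist0.npz"); R=cv2.Rodrigues(w["rvec"])[0]
st=r.sense(); T=st["tool_rot"]
print("cam in tool",T.T@(-R.T@w["tvec"].ravel()-st["eef_pos"])); print("cam axes in tool (cols)\n",T.T@R.T)
```

```text
cam in tool [-123.67    -0.623  -74.253]
cam axes in tool (cols)
 [[-0.001 -0.291  0.957]
 [ 1.    -0.001  0.001]
 [ 0.001  0.957  0.291]]
```

```bash
cat >> h.py <<'E'
from scipy.spatial.transform import Rotation as Ro
def toolR(yaw,tilt=0.0):
    """tool x down, tool y along slot/rack x at yaw, then tilt about slot x (+ = -y end low)"""
    Rz=Ro.from_euler('z',yaw).as_matrix(); B=np.array([[0,1,0],[0,0,-1],[-1,0,0.]])
    return Rz@Ro.from_euler('x',tilt).as_matrix()@B
def plan(st,p,R,show=True):
    T=st["tool_rot"]; d=T.T@(np.array(p)-st["eef_pos"])/10
    w=Ro.from_matrix(T.T@R).as_rotvec()
    print("shift first cm",np.round(d,3),"then turn",np.round(w,4),"| if turn first, shift",np.round(R.T@(np.array(p)-st["eef_pos"])/10,3))
E
python3 - <<'E'
from h import *
from workcell import r
plan(r.sense(),(514,270,220),toolR(-0.279))
E
```

```text
shift first cm [  3.001 -21.812  41.457] then turn [1.5579e+00 1.0000e-03 8.0000e-04] | if turn first, shift [ 2.971 41.172 22.349]
```

Emit:
servo_tool --pt "0.2 -1.5 2.8 0 0 0 1" --pt "0.2 -1.5 2.8 0 0 0 1" --pt "0.2 -1.5 2.8 0 0 0 1" --pt "0.2 -1.5 2.8 0 0 0 1" --pt "0.2 -1.5 2.8 0 0 0 1" --pt "0.2 -1.5 2.8 0 0 0 1" --pt "0.2 -1.5 2.8 0 0 0 1" --pt "0.2 -1.5 2.8 0 0 0 1" --pt "0.2 -1.5 2.8 0 0 0 1" --pt "0.2 -1.5 2.8 0 0 0 1" --pt "0.2 -1.5 2.8 0 0 0 1" --pt "0.2 -1.5 2.8 0 0 0 1" --pt "0.2 -1.5 2.8 0 0 0 1" --pt "0.2 -1.5 2.8 0 0 0 1" --pt "0.2 -0.8 2.3 0 0 0 1"

```text
clock: 1.4
eef_pos: [516.0, 267.3, 220.1]
tool_rot: [[0.0, 0.29, 0.957], [-0.001, 0.957, -0.29], [-1.0, -0.001, 0.0]]
force: [0.8, 0.2, 0.3]
width: 85.4
```

Emit:
servo_tool --pt "0 0 0 0.12 0 0 1" --pt "0 0 0 0.12 0 0 1" --pt "0 0 0 0.12 0 0 1" --pt "0 0 0 0.12 0 0 1" --pt "0 0 0 0.12 0 0 1" --pt "0 0 0 0.12 0 0 1" --pt "0 0 0 0.12 0 0 1" --pt "0 0 0 0.12 0 0 1" --pt "0 0 0 0.12 0 0 1" --pt "0 0 0 0.12 0 0 1" --pt "0 0 0 0.12 0 0 1" --pt "0 0 0 0.12 0 0 1" --pt "0 0 0 0.118 0 0 1" --pt "0 0 0 0 0 0 1"

```text
clock: 2.57
eef_pos: [514.2, 270.5, 220.0]
tool_rot: [[-0.0, 0.96, -0.28], [-0.0, -0.28, -0.96], [-1.0, -0.0, 0.001]]
force: [0.0, -0.3, -0.2]
width: 85.8
```

Run:
```python
from h import *
from workcell import r
st=r.sense(); print(st["clock"],st["qpos"])
plan(st,(514,270,220),toolR(-0.279))
c=r.read_camera("wrist"); np.savez("w1.npz",**c); cv2.imwrite("pics/w1.png",c["image"][:,:,::-1])
```

```text
2.5667 [-0.9550921   0.41724519  0.53010717  1.75449165 -0.24035447  1.03534161
 -0.6229765 ]
shift first cm [ 0.    -0.009  0.058] then turn [-0.0053  0.0005  0.0003] | if turn first, shift [ 0.    -0.009  0.058]
```

View pics/w1.png

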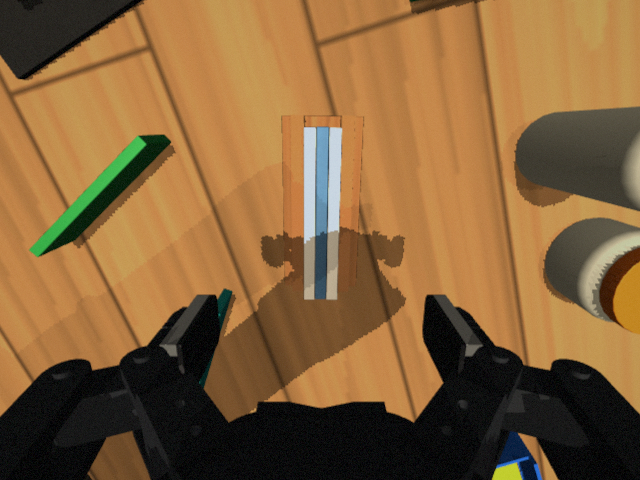

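Run:
```python
from h import *
c=load("w1.npz"); crop(c,290,350,110,150,10,"pics/w1a.png"); crop(c,290,350,280,320,10,"pics/w1b.png")
```

```text
(no output)
```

View pics/w1a.png

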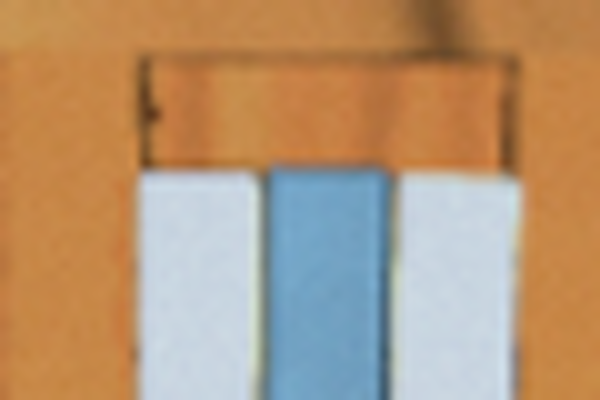

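View pics/w1b.png

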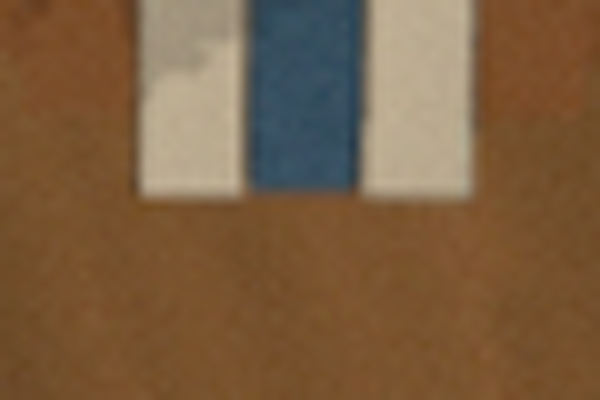

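Run:
```python
from h import *
from workcell import r
np.set_printoptions(precision=1,suppress=True)
c=load("w1.npz")
P=np.array([bpz(c,u,v,58) for u,v in [(303.3,126.7),(341.6,127.3),(336.7,299.1),(303.3,299.3)]]); print(P, P.mean(0))
d=(P[0]+P[1]-P[2]-P[3])/2; print("len",np.linalg.norm(d),"widths",np.linalg.norm(P[0]-P[1]),np.linalg.norm(P[2]-P[3]))
yaw=np.arctan2(-d[0],d[1]); print("yaw",yaw)
m=P.mean(0); plan(r.sense(),(m[0],m[1],42),toolR(yaw))
```

```text
[[522.1 346.2  58. ]
 [550.7 337.3  58. ]
 [507.  194.9  58. ]
 [477.9 203.2  58. ]] [514.4 270.4  58. ]
len 149.3321808364232 widths 29.98781668285562 30.29156919426891
yaw -0.2985544274141802
shift first cm [17.8  0.  -0. ] then turn [0. 0. 0.] | if turn first, shift [17.8  0.   0. ]
```

Run:
```python
from h import *
from workcell import r
plan(r.sense(),(514.4,270.4,42),toolR(-0.294))
```

```text
shift first cm [ 1.7804e+01  1.6000e-02 -6.0000e-03] then turn [0.0171 0.0007 0.0001] | if turn first, shift [1.7804e+01 1.4000e-02 6.0000e-03]
```

Emit:
servo_tool --pt "2.5 0 0 0.014 0 0 1" --pt "2.5 0 0 0 0 0 1" --pt "2.5 0 0 0 0 0 1" --pt "2.5 0 0 0 0 0 1" --pt "2.5 0 0 0 0 0 1" --pt "2 0 0 0 0 0 1" --pt "1.5 0 0 0 0 0 1" --pt "1 0 0 0 0 0 1" --pt "0.8 0 0 0 0 0 1" --pt "0 0 0 0 0 0 1"

```text
clock: 3.45
eef_pos: [514.0, 270.1, 41.2]
tool_rot: [[-0.001, 0.958, -0.287], [-0.001, -0.287, -0.958], [-1.0, -0.001, 0.001]]
force: [0.1, -0.5, -0.7]
width: 85.3
```

Emit:
servo_tool --pt "0 0 0 0 0 0 0" --pt "0 0 0 0 0 0 -0.2" --pt "0 0 0 0 0 0 -1" --pt "0 0 0 0 0 0 -1" --pt "0 0 0 0 0 0 -1" --pt "0 0 0 0 0 0 -1" --pt "0 0 0 0 0 0 -1" --pt "0 0 0 0 0 0 -1"

```text
clock: 4.12
eef_pos: [515.0, 270.7, 43.1]
tool_rot: [[0.001, 0.957, -0.289], [0.001, -0.289, -0.957], [-1.0, 0.001, -0.001]]
force: [-1.8, -0.3, 6.5]
width: 29.4
```

Emit:
servo_tool --pt "-0.5 0 0 0 0 0 -1" --pt "-1 0 0 0 0 0 -1" --pt "-1.5 0 0 0 0 0 -1" --pt "-1.5 0 0 0 0 0 -1" --pt "-1.5 0 0 0 0 0 -1" --pt "-1.5 0 0 0 0 0 -1" --pt "-1.5 0 0 0 0 0 -1" --pt "-1.5 0 0 0 0 0 -1" --pt "-1.5 0 0 0 0 0 -1" --pt "-1.5 0 0 0 0 0 -1" --pt "-1 0 0 0 0 0 -1" --pt "-0.5 0 0 0 0 0 -1" --pt "0 0 0 0 0 0 -1"

```text
clock: 5.2
eef_pos: [514.8, 270.5, 193.4]
tool_rot: [[0.001, 0.957, -0.289], [0.001, -0.289, -0.957], [-1.0, 0.001, -0.001]]
force: [0.4, 0.1, -5.6]
width: 29.4
```

Run:
```python
from h import *
from workcell import r
st=r.sense(); print(st["clock"],st["eef_pos"],st["force"],st["width"])
for n in ["wrist","side"]:
    c=r.read_camera(n); np.savez(n+"2.npz",**c); cv2.imwrite(f"pics/{n}2.png",c["image"][:,:,::-1])
crop(c,220,400,200,340,4.4,"pics/side2c.png")
```

```text
5.2 [514.79670835 270.50483541 193.35475428] [ 0.37910593  0.13534156 -5.57849648] 29.394131829761086
```

View pics/wrist2.png

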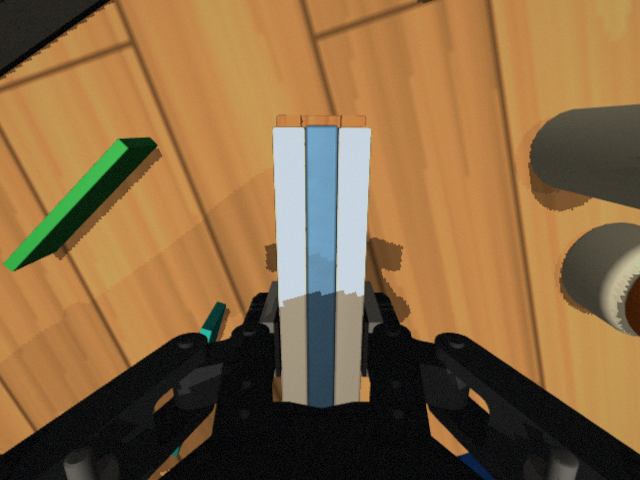

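View pics/side2c.png

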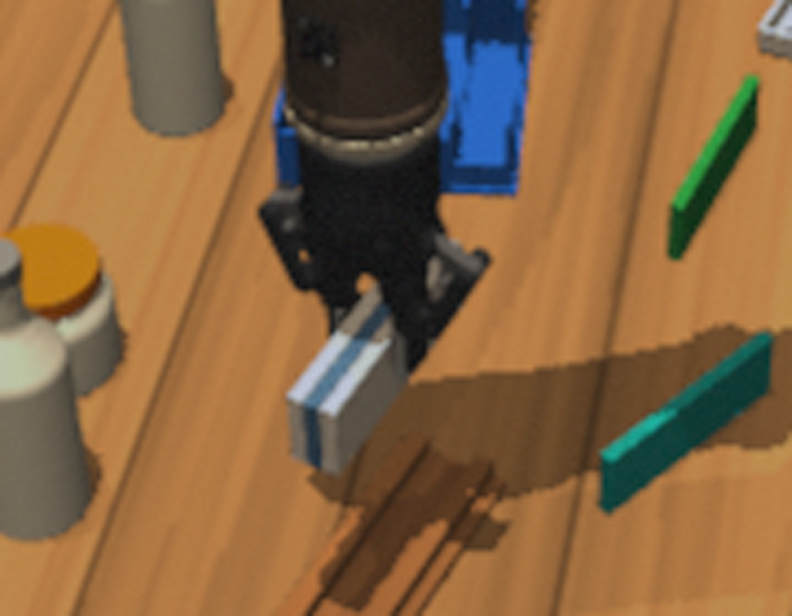

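Run:
```python
from h import *
c=load("wrist2.npz"); crop(c,260,385,110,150,6.3,"pics/w2a.png"); crop(c,260,385,385,425,6.3,"pics/w2b.png")
```

```text
(no output)
```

View pics/w2a.png

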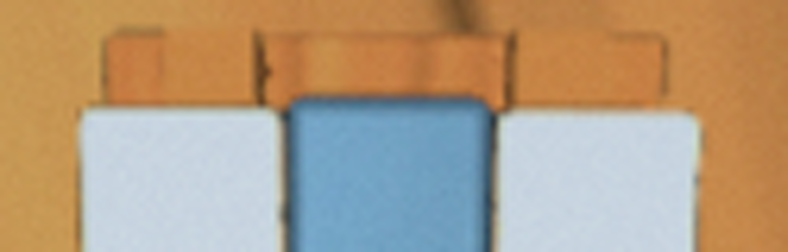

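View pics/w2b.png

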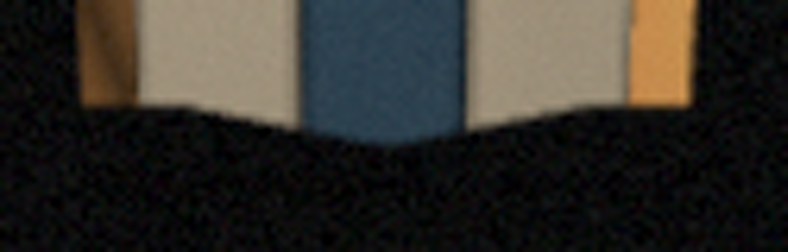

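Run:
```python
from h import *
c=load("wrist2.npz")
from workcell import r
st=r.sense(); T=st["tool_rot"]; p=st["eef_pos"]
for Z in (204,206,208,210):
    a=[(272.7,127.1),(371.1,127.8),(281.5,390),(359.7,390)]
    Q=np.array([T.T@(bpz(c,u,v,Z)-p) for u,v in a]); print(Z,np.round(Q,1).tolist(),"w",np.linalg.norm(Q[0]-Q[1]).round(2),np.linalg.norm(Q[2]-Q[3]).round(2))
for u in (290,320,350):
  for v in (140,200,260,380): print(u,v,np.round(T.T@(bp(c,u,v)-p),1))
```

```text
204 [[-12.2, -14.3, -74.4], [-12.3, 16.2, -74.2], [-12.2, -14.9, 24.0], [-12.2, 15.8, 24.0]] w 30.54 30.62
206 [[-14.2, -14.1, -74.4], [-14.3, 15.9, -74.2], [-14.2, -14.6, 22.2], [-14.2, 15.5, 22.3]] w 30.0 30.08
208 [[-16.2, -13.8, -74.4], [-16.3, 15.7, -74.2], [-16.2, -14.3, 20.5], [-16.2, 15.2, 20.6]] w 29.46 29.54
210 [[-18.2, -13.5, -74.4], [-18.3, 15.4, -74.2], [-18.2, -14.0, 18.8], [-18.2, 14.9, 18.8]] w 28.92 29.0
290 140 [-16.3  -8.7 -70.7]
290 200 [-15.7  -9.2 -52.2]
290 260 [-16.8  -9.7 -32.2]
290 380 [-16.1 -11.   16.1]
320 140 [-16.2   0.4 -70.7]
320 200 [-16.6   0.3 -52.3]
320 260 [-17.    0.3 -32.2]
320 380 [-16.6   0.2  15.7]
350 140 [-16.9   9.4 -70.7]
350 200 [-15.9   9.9 -52.2]
350 260 [-17.   10.3 -32.2]
350 380 [-16.5  11.4  15.8]
```

Run:
```python
from h import *
from workcell import r
plan(r.sense(),(440,-125,195),toolR(0.12))
```

```text
shift first cm [-0.302  4.324 39.983] then turn [-4.13e-01  4.00e-04  8.00e-04] | if turn first, shift [ -0.32  -12.085  38.358]
```

Emit:
servo_tool --pt "0 0.1 1.0 0 0 0 -1" --pt "0 0.2 2.0 0 0 0 -1" --pt "0 0.25 2.5 0 0 0 -1" --pt "0 0.25 2.5 0 0 0 -1" --pt "0 0.25 2.5 0 0 0 -1" --pt "0 0.25 2.5 0 0 0 -1" --pt "0 0.25 2.5 0 0 0 -1" --pt "0 0.25 2.5 0 0 0 -1" --pt "0 0.25 2.5 0 0 0 -1" --pt "0 0.25 2.5 0 0 0 -1" --pt "0 0.25 2.5 0 0 0 -1" --pt "0 0.25 2.5 0 0 0 -1" --pt "0 0.25 2.5 0 0 0 -1" --pt "0 0.25 2.5 0 0 0 -1" --pt "0 0.25 2.5 0 0 0 -1" --pt "0 0.25 2.5 0 0 0 -1" --pt "0 0.25 2.0 0 0 0 -1" --pt "-0.3 0 0 -0.1 0 0 -1" --pt "0 0 0 -0.12 0 0 -1" --pt "0 0 0 -0.12 0 0 -1"

```text
clock: 6.97
eef_pos: [436.5, -125.2, 194.8]
tool_rot: [[-0.001, 0.999, 0.051], [-0.0, 0.051, -0.999], [-1.0, -0.001, -0.0]]
force: [0.3, 0.8, -5.9]
width: 29.2
```

Emit:
servo_tool --pt "0 0 0 -0.073 0 0 -1" --pt "0 0 0 0 0 0 -1" --pt "0 0 0 0 0 0 -1" --pt "0 0 0 0 0 0 -1"

```text
clock: 7.3
eef_pos: [437.2, -124.5, 195.0]
tool_rot: [[-0.001, 0.993, 0.116], [0.0, 0.116, -0.993], [-1.0, -0.001, -0.0]]
force: [0.1, 0.6, -5.4]
width: 29.6
```

Run:
```python
from h import *
from workcell import r
st=r.sense(); print(st["clock"],st["eef_pos"],st["force"],st["width"]); plan(st,(440,-125,195),toolR(0.12))
for n in ["wrist","scene"]:
    c=r.read_camera(n); np.savez(n+"3.npz",**c); cv2.imwrite(f"pics/{n}3.png",c["image"][:,:,::-1])
```

```text
7.3 [ 437.18904464 -124.48112895  194.99374041] [ 0.11531132  0.5734717  -5.37703258] 29.58982524231296
shift first cm [-0.001  0.273  0.084] then turn [-0.0033 -0.0002  0.0007] | if turn first, shift [-0.001  0.273  0.085]
```

View pics/wrist3.png

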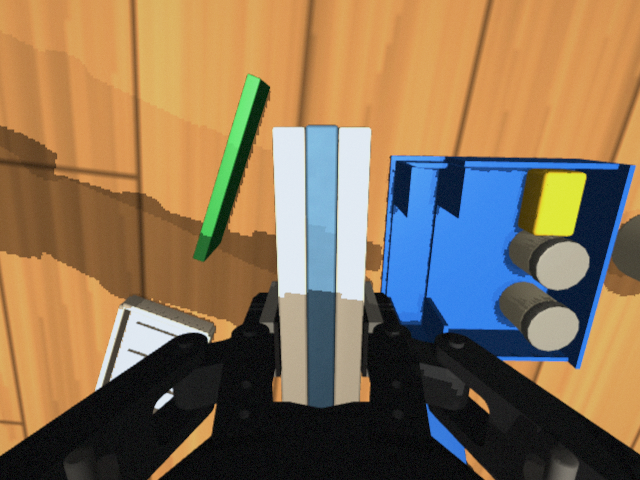

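View pics/scene3.png

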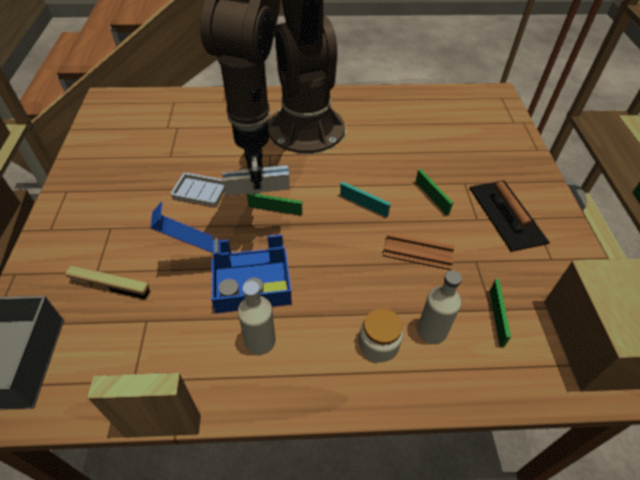

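Emit:
servo_tool --pt "-1.5 -0.4 1.5 0 0 0 -1" --pt "-1.5 -0.4 2 0 0 0 -1" --pt "-1 -0.4 2 0 0 0 -1" --pt "0 0 0 0 0 0 -1" --pt "0 0 0 0 0 0 -1" --pt "0 0 0 0 0 0 -1"

```text
clock: 7.9
eef_pos: [432.2, -179.8, 234.9]
tool_rot: [[-0.001, 0.993, 0.119], [0.001, 0.119, -0.993], [-1.0, -0.0, -0.001]]
force: [1.1, -0.1, -5.0]
width: 29.4
```

Run:
```python
from h import *
from workcell import r
st=r.sense(); print(st["clock"],st["eef_pos"],st["force"],st["width"])
for n in ["wrist"]:
    c=r.read_camera(n); np.savez(n+"4.npz",**c,T=st["tool_rot"],p=st["eef_pos"]); cv2.imwrite(f"pics/{n}4.png",c["image"][:,:,::-1])
crop(c,360,500,120,240,5.6,"pics/w4a.png");crop(c,360,500,220,340,5.6,"pics/w4b.png")
```

```text
7.9 [ 432.19609292 -179.78051783  234.94027961] [ 1.06841449 -0.14600076 -5.02859861] 29.436433134027933
```

View pics/wrist4.png

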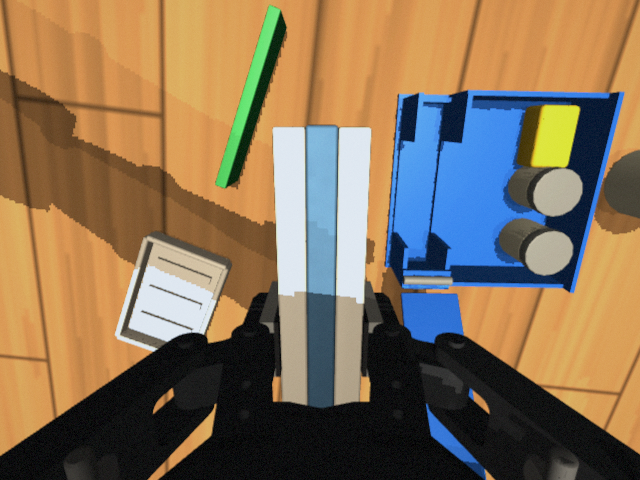

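View pics/w4a.png

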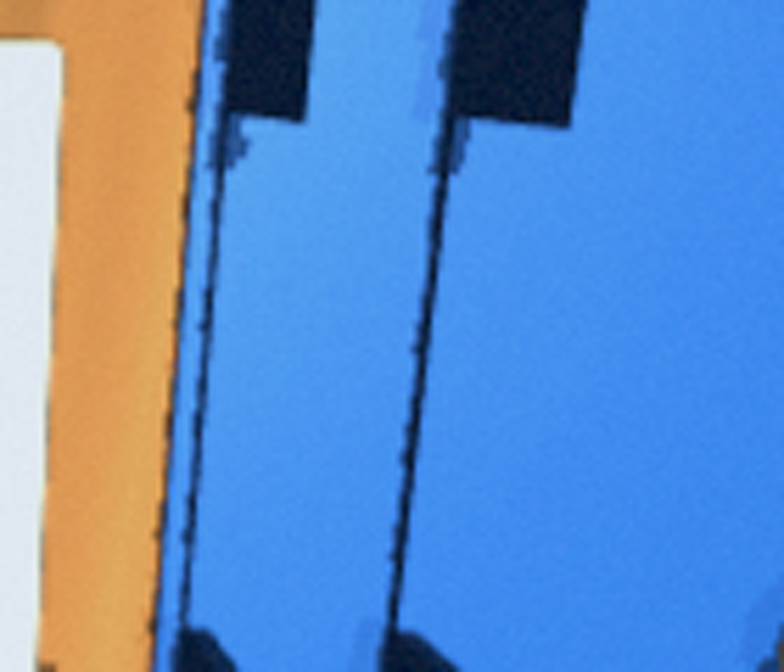

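View pics/w4b.png

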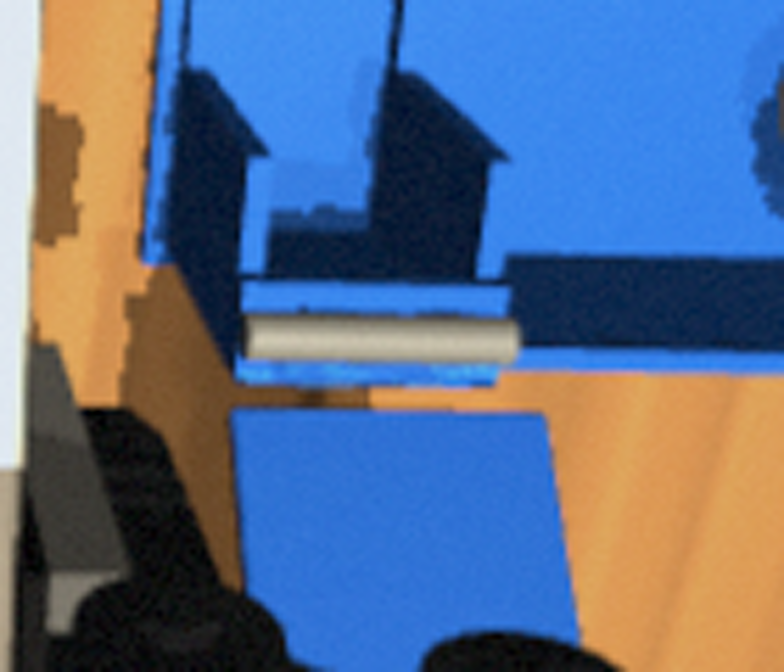

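Run:
```python
from h import *
c=load("wrist4.npz")
crop(c,385,485,85,155,8,"pics/w4c.png");crop(c,380,460,225,295,8,"pics/w4d.png")
```

```text
(no output)
```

View pics/w4c.png

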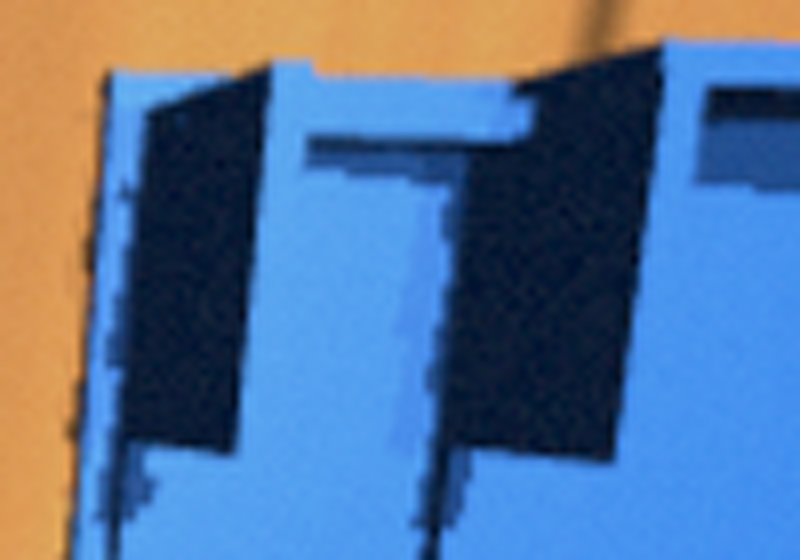

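View pics/w4d.png

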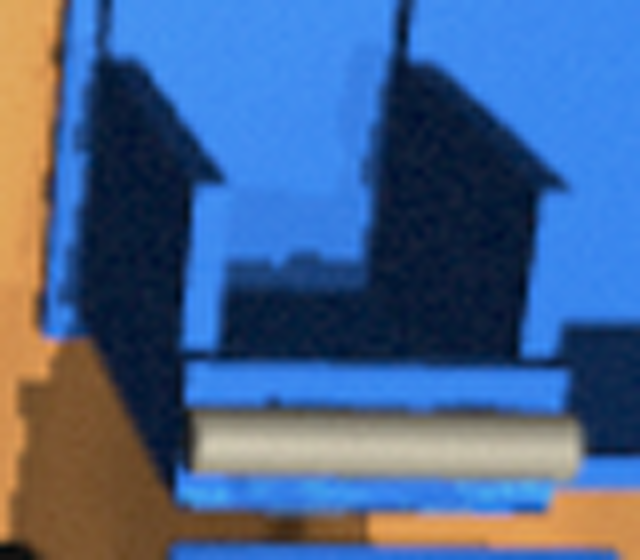

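Run:
```python
from h import *
c=load("wrist4.npz")
def row(v,us):
    print("v",v)
    for u in us: print("  ",u,np.round(bp(c,u,v),1), c["image"][v,u])
row(120,range(392,472,2))
row(190,range(386,446,3))
for u in (430,): 
    for v in range(262,296,2): print(u,v,np.round(bp(c,u,v),1))
```

```text
v 120
   392 [491.2 -90.6   2.1] [223 155  89]
   394 [493.5 -90.3   0. ] [210 144  81]
   396 [494.6 -90.2   4.5] [99 76 82]
   398 [496.3 -90.1   5.3] [ 89 157 240]
   400 [498.4 -89.8   4.4] [ 50  99 169]
   402 [498.8 -89.9  11.5] [ 3 22 49]
   404 [498.6 -90.1  20.6] [15 28 53]
   406 [498.9 -90.2  27.3] [10 27 51]
   408 [499.1 -90.4  34.2] [ 8 27 52]
   410 [498.7 -90.6  43.4] [ 1 20 48]
   412 [498.6 -90.8  50.7] [13 28 51]
   414 [499.1 -90.9  55.4] [ 9 30 55]
   416 [499.2 -91.   61.4] [ 54 103 165]
   418 [500.7 -90.8  61.9] [ 86 162 238]
   420 [502.  -90.7  62.8] [ 88 163 239]
   422 [519.1 -87.4   6. ] [ 87 162 239]
   424 [521.2 -87.1   5.3] [ 87 162 239]
   426 [522.7 -86.9   6.6] [ 83 161 239]
   428 [525.1 -86.6   5. ] [ 81 157 239]
   430 [527.2 -86.4   4.5] [ 84 159 239]
   432 [529.  -86.1   4.7] [ 86 163 240]
   434 [530.6 -86.    5.9] [ 81 158 238]
   436 [532.5 -85.8   5.8] [ 74 145 235]
   438 [534.2 -85.6   6.4] [ 75 145 234]
   440 [536.4 -85.3   5.6] [ 62 121 207]
   442 [537.7 -85.2   7.5] [22 41 71]
   444 [537.3 -85.4  14.3] [ 1 19 48]
   446 [537.6 -85
[... 1207 characters left out ...]

   434 [ 544.2 -152.2    7.9] [21 47 88]
   437 [ 546.  -151.4   11.3] [ 70 148 241]
   440 [ 551.2 -151.9    5.3] [ 69 147 239]
   443 [ 553.9 -151.4    6.1] [ 69 146 240]
430 262 [ 551.5 -224.8   20.9]
430 264 [ 551.8 -226.8   21.3]
430 266 [ 551.7 -228.5   22.8]
430 268 [ 551.2 -229.7   25.3]
430 270 [ 535.8 -216.5   66.3]
430 272 [ 536.3 -218.6   66. ]
430 274 [ 536.9 -220.6   65.7]
430 276 [ 535.5 -220.7   70.3]
430 278 [ 535.3 -222.    72. ]
430 280 [ 535.2 -223.4   73.1]
430 282 [ 535.5 -225.2   73.5]
430 284 [ 536.4 -227.7   72.1]
430 286 [ 539.3 -232.3   65.8]
430 288 [ 539.5 -234.    66.3]
430 290 [ 566.8 -265.8   -0.9]
430 292 [ 567.4 -268.3   -1.1]
430 294 [ 536.1 -234.7   78. ]
```

```bash
cat > fit.py <<'E'
from h import *
from scipy.optimize import least_squares
c=load("wrist4.npz"); T,p=c["T"],c["p"]
def im(off,sc,u,v): return off[0]+(u+.5)/sc-.5, off[1]+(v+.5)/sc-.5
A=(385,85);D=(380,225)
obs=[((-21.5,46,57),im(A,8,237,455)),((17.5,46,57),im(A,8,615,460)),((-21.5,-46,57),im(D,8,190,185)),((17.5,-46,57),im(D,8,540,190)),
((-21.5,-66,61),im(D,8,186,364)),((21.5,-66,61),im(D,8,571,371)),((-21.5,None,57),im(A,8,270,68)),((17.5,None,57),im(A,8,660,52))]
W=[bpz(c,*uv,s[2]+5) for s,uv in obs]
def res(q,out=False):
    R=Ro.from_euler('z',q[2]).as_matrix(); e=[]
    for (s,_),w in zip(obs,W):
        l=R.T@(w-np.array([q[0],q[1],5])); e.append([l[0]-s[0], 0 if s[1] is None else l[1]-s[1]])
        if out: print(s,np.round(l,1))
    return np.ravel(e)
f=least_squares(res,[525,-152,.1]); q=f.x
if __name__=="__main__":
    print("slot world",np.round(q,4),"rms",np.sqrt(np.mean(f.fun**2))); res(q,True)
    R=Ro.from_euler('z',q[2]).as_matrix()
    cc=load("scene0.npz"); s=load("side0.npz")
    for cam,off,sc,pts in [(cc,(140,190),4.6,[(587,212),(656,207),(371,233),(409,231)])]:
        for u,v in pts: print("scene",np.round(R.T@(bpz(cam,*im(off,sc,u,v),62)-np.array([q[0],q[1],5])),1))
    for u,v in [(280,322),(348,322)]: print("side",np.round(R.T@(bpz(s,*im((270,130),5,u,v),66)-np.array([q[0],q[1],5])),1))
    # pile in tool frame in this image (top plane tool x=-16)
E
python3 fit.py
```

```text
slot world [ 5.264808e+02 -1.515803e+02  9.990000e-02] rms 0.3057912165192679
(-21.5, 46, 57) [-21.1  46.2  57. ]
(17.5, 46, 57) [17.8 46.5 57. ]
(-21.5, -46, 57) [-22.  -46.2  57. ]
(17.5, -46, 57) [ 17.4 -46.1  57. ]
(-21.5, -66, 61) [-21.6 -66.2  61. ]
(21.5, -66, 61) [ 22.  -66.3  61. ]
(-21.5, None, 57) [-21.4  83.3  57. ]
(17.5, None, 57) [17.  85.5 57. ]
scene [-23.3  46.3  57. ]
scene [-21.9  82.6  57. ]
scene [-23.8 -66.4  57. ]
scene [-22.5 -46.8  57. ]
side [ 24.6 -77.4  61. ]
side [-18.9 -80.1  61. ]
```

```bash
cat >> h.py <<'E'
SL=np.array([525.9,-151.6,5.0]); YAW=0.104
def S(y,z,x=0): return SL+Ro.from_euler('z',YAW).as_matrix()@np.array([x,y,z])
def toslot(P): return Ro.from_euler('z',YAW).as_matrix().T@(np.array(P)-SL)
E
python3 - <<'E'
from h import *
from workcell import r
st=r.sense(); plan(st,S(15,230),toolR(YAW))
print(toslot(st["eef_pos"]))
E
```

```text
shift first cm [-0.029  9.662 -3.133] then turn [ 0.0162 -0.0008  0.0009] | if turn first, shift [-0.023  9.61  -3.29 ]
[-96.10142966 -17.8958154  229.77080059]
```

Emit:
servo_tool --pt "0 0 -1.5 0.008 0 0 -1" --pt "0 0 -1.8 0.008 0 0 -1" --pt "0 1.5 0 0 0 0 -1" --pt "0 2.0 0 0 0 0 -1" --pt "0 2.0 0 0 0 0 -1" --pt "0 2.0 0 0 0 0 -1" --pt "0 1.6 0 0 0 0 -1" --pt "0 0.5 0 0 0 0 -1" --pt "0 0 0 0 0 0 -1" --pt "0 0 0 0 0 0 -1" --pt "0 0 0 0 0 0 -1"

```text
clock: 8.87
eef_pos: [522.8, -137.5, 235.0]
tool_rot: [[-0.001, 0.995, 0.103], [0.0, 0.103, -0.995], [-1.0, -0.001, -0.0]]
force: [-0.1, 0.9, -6.0]
width: 29.3
```

Run:
```python
from h import *
from workcell import r
st=r.sense(); print(st["clock"]);plan(st,S(15,110),toolR(YAW,0.235))
c=r.read_camera("wrist"); np.savez("w5.npz",**c,T=st["tool_rot"],p=st["eef_pos"]); cv2.imwrite("pics/w5.png",c["image"][:,:,::-1])
```

```text
8.8667
shift first cm [11.996  0.177 -0.065] then turn [-0.0006  0.2345  0.0013] | if turn first, shift [11.682  0.161  2.725]
```

View pics/w5.png

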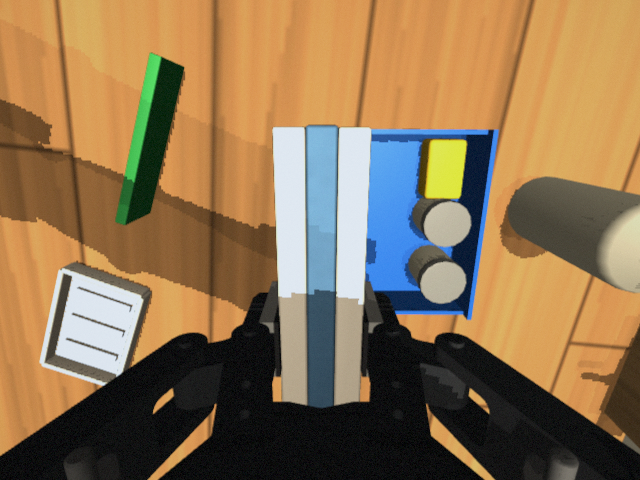

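Emit:
servo_tool --pt "1.5 0.17 -0.06 0 0 0 -1" --pt "2.5 0 0 0 0 0 -1" --pt "2.5 0 0 0 0 0 -1" --pt "2.5 0 0 0 0 0 -1" --pt "1.5 0 0 0 0.035 0 -1" --pt "0.5 0 0 0 0.1 0 -1" --pt "0 0 0 0 0.1 0 -1" --pt "0 0 0 0 0 0 -1" --pt "0 0 0 0 0 0 -1" --pt "0 0 0 0 0 0 -1" --pt "0 0 0 0 0 0 -1"

```text
clock: 9.83
eef_pos: [525.8, -135.4, 125.6]
tool_rot: [[-0.024, 0.994, 0.103], [0.231, 0.106, -0.967], [-0.973, 0.0, -0.232]]
force: [0.1, 0.0, -5.9]
width: 29.1
```

Run:
```python
from h import *
from workcell import r
st=r.sense(); print(st["clock"],st["width"],toslot(st["eef_pos"]));plan(st,S(15,60),toolR(YAW,0.235))
for n in ["wrist","side","scene"]:
    c=r.read_camera(n); np.savez(n+"6.npz",**c,T=st["tool_rot"],p=st["eef_pos"]); cv2.imwrite(f"pics/{n}6.png",c["image"][:,:,::-1])
    if n=="scene": crop(c,180,330,150,290,4.2,"pics/scene6c.png")
    if n=="side": crop(c,250,400,100,260,3.7,"pics/side6c.png")
```

```text
9.8333 29.14366039735762 [  1.54762267  16.10830985 120.64209087]
shift first cm [ 5.873 -0.157  1.513] then turn [0.0018 0.0011 0.    ] | if turn first, shift [ 5.872 -0.155  1.52 ]
```

View pics/wrist6.png

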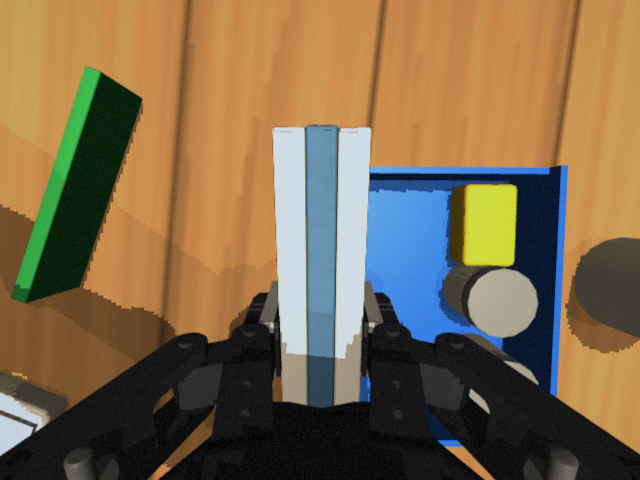

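View pics/scene6c.png

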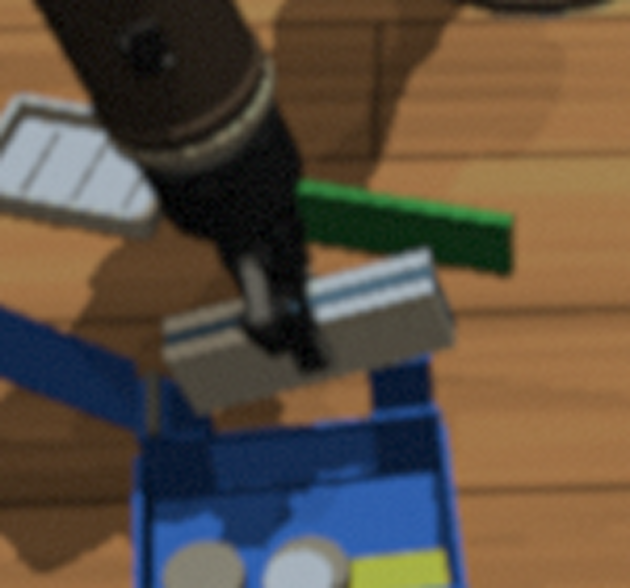

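View pics/side6c.png

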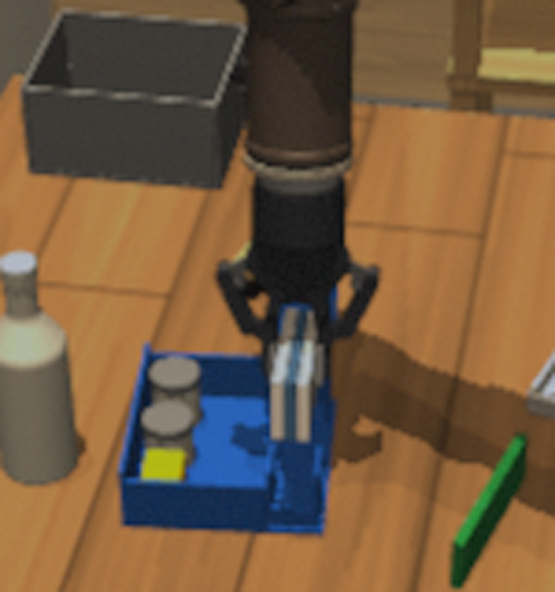

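Run:
```python
from h import *
c=load("side6.npz"); crop(c,305,350,180,250,11,"pics/side6d.png")
from workcell import r
st=r.sense(); print(st["clock"],toslot(st["eef_pos"]),st["force"])
```

```text
9.9833 [  1.72435383  16.35354885 120.63635694] [-0.35957612  0.69730849 -5.31616173]
```

View pics/side6d.png

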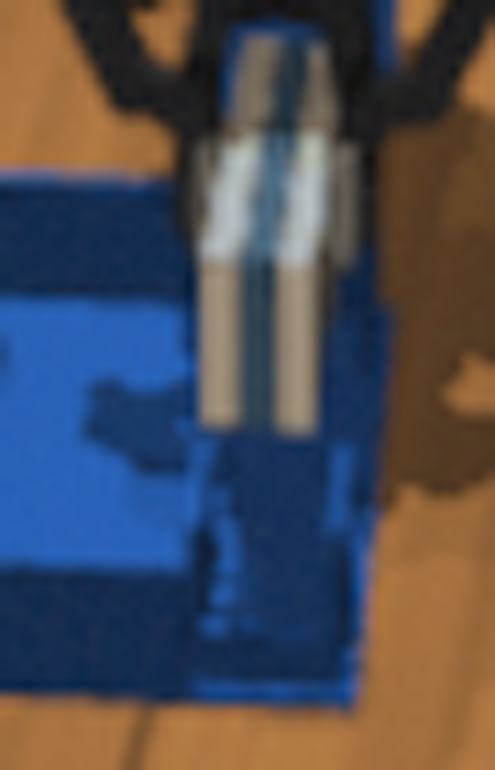

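Run:
```python
from h import *
from workcell import r
c=load("side6.npz"); st=r.sense()
im=cv2.resize(c["image"][180:250,305:350,::-1],None,fx=11,fy=11,interpolation=cv2.INTER_CUBIC)
def pr(P): 
    u=proj(c,P); return ((u-[305,180]+.5)*11-.5)
T=st["tool_rot"];p=st["eef_pos"]
L=[[a,b,-74.9] for a,b in [(-16,-15),(-16,15),(34,15),(34,-15)]]
q=pr([p+T@np.array(l) for l in L]); print("pile end proj",q.round(0).tolist())
cv2.polylines(im,[q.astype(int)],True,(0,255,0),1)
for l in [[(-21.5,84,57),(-21.5,46,57),(-21.5,46,6)],[(17.5,84,57),(17.5,46,57),(17.5,46,6)],[(-17.5,46,0),(-17.5,-46,0)],[(-17.5,80,20),(17.5,80,20)],[(-21.5,84,20),(21.5,84,20)],[(-25.5,84,0),(25.5,84,0)],[(-21.5,46,6),(-21.5,-46,6)],[(-21.5,84,57),(-21.5,84,0)]]:
    q=pr([S(y,z,x) for x,y,z in l]); cv2.polylines(im,[q.astype(int)],False,(0,0,255),1)
cv2.imwrite("pics/side6e.png",im)
```

```text
pile end proj [[325.0, 258.0], [211.0, 254.0], [211.0, 425.0], [323.0, 429.0]]
```

View pics/side6e.png

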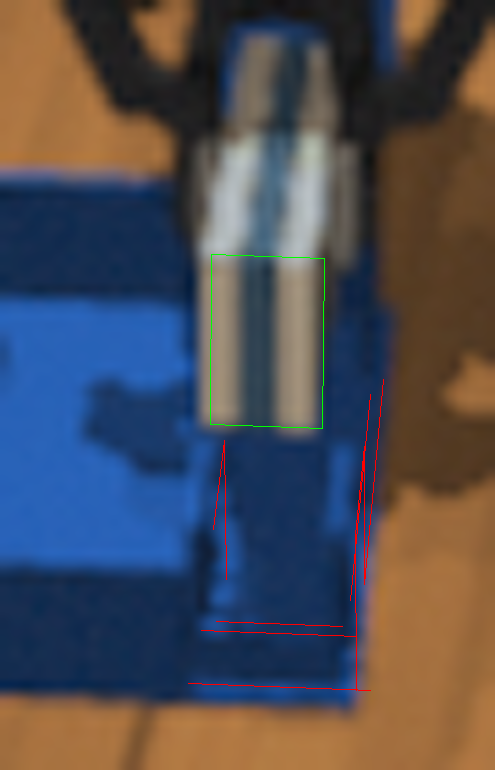

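```bash
sed -i 's/525.9,-151.6/526.6,-151.6/' h.py
python3 - <<'E'
from h import *
from workcell import r
st=r.sense(); print(toslot(st["eef_pos"]))
plan(st,S(16,70),toolR(YAW,0.235));plan(st,S(16,53.5),toolR(YAW,0.235))
E
```

```text
[  1.02813602  16.42621769 120.63635694]
shift first cm [ 4.915 -0.105  1.218] then turn [0.0025 0.0005 0.0001] | if turn first, shift [ 4.915 -0.103  1.22 ]
shift first cm [ 6.52  -0.106  1.601] then turn [0.0025 0.0005 0.0001] | if turn first, shift [ 6.519 -0.103  1.605]
```

Emit:
servo_tool --pt "0.8 -0.1 0.2 0.002 0 0 -1" --pt "1.1 0 0.27 0 0 0 -1" --pt "1.1 0 0.27 0 0 0 -1" --pt "1.1 0 0.27 0 0 0 -1" --pt "0.8 0 0.2 0 0 0 -1" --pt "0 0 0 0 0 0 -1" --pt "0 0 0 0 0 0 -1" --pt "0 0 0 0 0 0 -1"

```text
clock: 10.65
eef_pos: [524.9, -137.3, 74.9]
tool_rot: [[-0.024, 0.995, 0.099], [0.232, 0.101, -0.968], [-0.973, -0.0, -0.233]]
force: [0.7, -0.2, -4.9]
width: 29.1
```

Run:
```python
from h import *
from workcell import r
st=r.sense(); print(toslot(st["eef_pos"]),st["force"])
plan(st,S(16,53.5),toolR(YAW,0.235))
for n in ["wrist","side","scene"]:
    c=r.read_camera(n); np.savez(n+"7.npz",**c,T=st["tool_rot"],p=st["eef_pos"]); cv2.imwrite(f"pics/{n}7.png",c["image"][:,:,::-1])
    if n=="scene": crop(c,190,310,200,290,6,"pics/scene7c.png")
    if n=="side": crop(c,300,360,170,250,7,"pics/side7c.png")
```

```text
[-0.2540195  14.38202848 69.88491026] [ 0.73730423 -0.18247969 -4.90059608]
shift first cm [1.631 0.026 0.224] then turn [-0.0024  0.0001 -0.0001] | if turn first, shift [1.631 0.025 0.224]
```

View pics/scene7c.png

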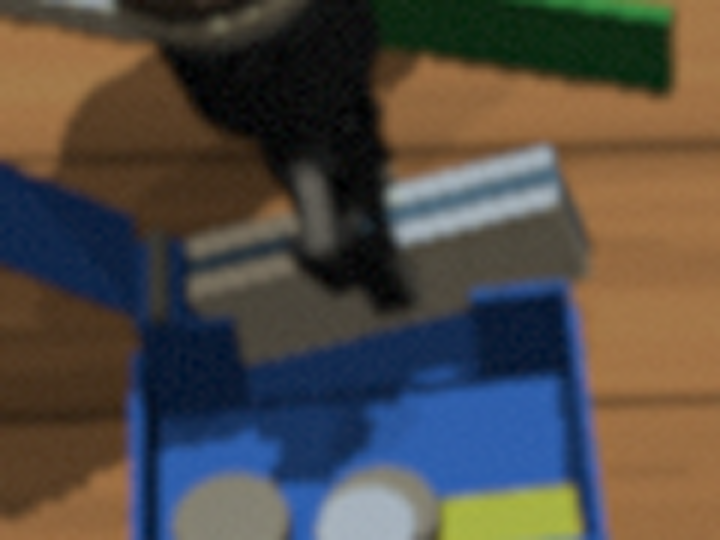

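View pics/side7c.png

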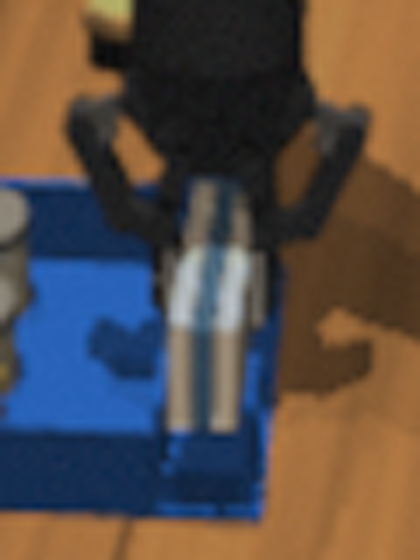

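View pics/wrist7.png

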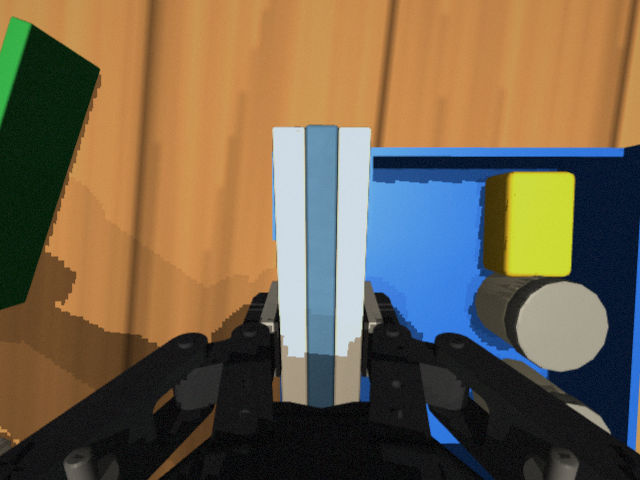

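Emit:
servo_tool --pt "0.03 0.02 -0.14 -0.002 0 0 -1" --pt "0.4 0 0.09 0 0 0 -1" --pt "0.4 0 0.1 0 0 0 -1" --pt "0.4 0 0.09 0 0 0 -1" --pt "0.4 0 0.1 0 0 0 -1" --pt "0 0 0 0 0 0 -1" --pt "0 0 0 0 0 0 -1"

```text
clock: 11.38
eef_pos: [524.5, -135.6, 58.0]
tool_rot: [[-0.025, 0.995, 0.101], [0.232, 0.104, -0.967], [-0.972, -0.001, -0.233]]
force: [0.6, -0.2, -5.1]
width: 29.0
```

Run:
```python
from h import *
from workcell import r
st=r.sense(); print(toslot(st["eef_pos"]),st["force"],st["moment"],st["width"])
plan(st,S(16,53.5),toolR(YAW,0.235)); plan(st,S(4,53),toolR(YAW,0.235)); plan(st,S(-2,53),toolR(YAW,0.235))
c=r.read_camera("wrist"); st=r.sense(); T=st["tool_rot"];p=st["eef_pos"]
for u in (290,320,350):
  print([np.round(T.T@(bp(c,u,v)-p),1)[0] for v in (140,200,260,380)])
```

```text
[-0.43275134 16.14988232 53.00840381] [ 0.58960761 -0.15290028 -5.07567066] [-0.52014662 -0.03062009 -0.001629  ] 29.035862839556245
shift first cm [-0.051  0.043  0.003] then turn [-0.0004 -0.0003  0.0007] | if turn first, shift [-0.051  0.043  0.003]
shift first cm [-0.282  0.044  1.182] then turn [-0.0004 -0.0003  0.0007] | if turn first, shift [-0.282  0.043  1.182]
shift first cm [-0.422  0.044  1.765] then turn [-0.0004 -0.0003  0.0007] | if turn first, shift [-0.422  0.043  1.765]
[np.float64(-14.5), np.float64(-15.6), np.float64(-14.9), np.float64(-13.8)]
[np.float64(-15.4), np.float64(-14.0), np.float64(-15.3), np.float64(-14.3)]
[np.float64(-13.3), np.float64(-14.4), np.float64(-15.5), np.float64(-14.8)]
```

Emit:
servo_tool --pt "-0.1 0.03 0.3 0 0 0 -1" --pt "-0.09 0 0.3 0 0 0 -1" --pt "-0.07 0 0.3 0 0 0 -1" --pt "-0.07 0 0.3 0 0 0 -1" --pt "0 0 0 0 0 0 -1"

```text
clock: 11.85
eef_pos: [526.5, -149.2, 59.0]
tool_rot: [[-0.023, 0.995, 0.1], [0.231, 0.103, -0.968], [-0.973, 0.0, -0.232]]
force: [-1.0, -0.5, -5.6]
width: 29.0
```

Emit:
servo_tool --pt "-0.05 0 0.2 0 0 0 -1" --pt "-0.04 0 0.15 0 0 0 -1" --pt "0 0 0 0 0 0 -1"

```text
clock: 12.1
eef_pos: [526.8, -152.0, 58.9]
tool_rot: [[-0.024, 0.995, 0.101], [0.231, 0.103, -0.967], [-0.973, 0.0, -0.233]]
force: [0.5, 0.7, -5.5]
width: 29.0
```

Run:
```python
from h import *
from workcell import r
st=r.sense(); print(st["clock"],toslot(st["eef_pos"]),st["force"],st["moment"],st["width"])
plan(st,S(-2,53),toolR(YAW,0.235))
```

```text
12.1 [ 0.12737294 -0.37059212 53.91597971] [ 0.52307627  0.70503255 -5.51089134] [-0.54900787 -0.07309947 -0.0092827 ] 28.991432418378817
shift first cm [ 0.051 -0.013  0.18 ] then turn [-0.0004  0.0003 -0.0002] | if turn first, shift [ 0.051 -0.013  0.18 ]
```

Emit:
servo_tool --pt "0 0 0.08 0 0 0 -1" --pt "0 0 0.08 0 0 0 -1" --pt "0 0 0 0 0 0 -1"

```text
clock: 12.35
eef_pos: [526.9, -153.1, 58.5]
tool_rot: [[-0.024, 0.995, 0.101], [0.232, 0.104, -0.967], [-0.973, -0.0, -0.233]]
force: [-0.3, -0.4, -5.4]
width: 29.4
```

Run:
```python
from h import *
from workcell import r
st=r.sense(); print(st["clock"],toslot(st["eef_pos"]),st["force"],st["moment"],st["width"])
for n in ["side","scene"]:
    c=r.read_camera(n); np.savez(n+"8.npz",**c,T=st["tool_rot"],p=st["eef_pos"])
    if n=="scene": crop(c,190,310,200,290,6,"pics/scene8c.png")
    if n=="side": crop(c,300,360,170,250,7,"pics/side8c.png")
for b,y in ((.16,-2.0),(.08,-2.2),(0,-2.5)):
    z=1.5+75.6*np.sin(b)+34.3*np.cos(b); print(b,y,z); plan(st,S(y,z),toolR(YAW,b))
```

```text
12.35 [ 0.13594458 -1.55840017 53.48453372] [-0.29890051 -0.44003143 -5.4241371 ] [-0.51592842 -0.03006169 -0.02591012] 29.429793574246958
0.16 -2.0 47.406352239821
shift first cm [ 0.581 -0.014  0.184] then turn [-0.0001 -0.075  -0.    ] | if turn first, shift [ 0.593 -0.014  0.14 ]
0.08 -2.2 41.7318493902493
shift first cm [ 1.128 -0.014  0.336] then turn [-1.00e-04 -1.55e-01  0.00e+00] | if turn first, shift [ 1.166 -0.014  0.158]
0 -2.5 35.8
shift first cm [ 1.698 -0.014  0.503] then turn [-1.00e-04 -2.35e-01  0.00e+00] | if turn first, shift [ 1.768 -0.014  0.094]
```

View pics/scene8c.png

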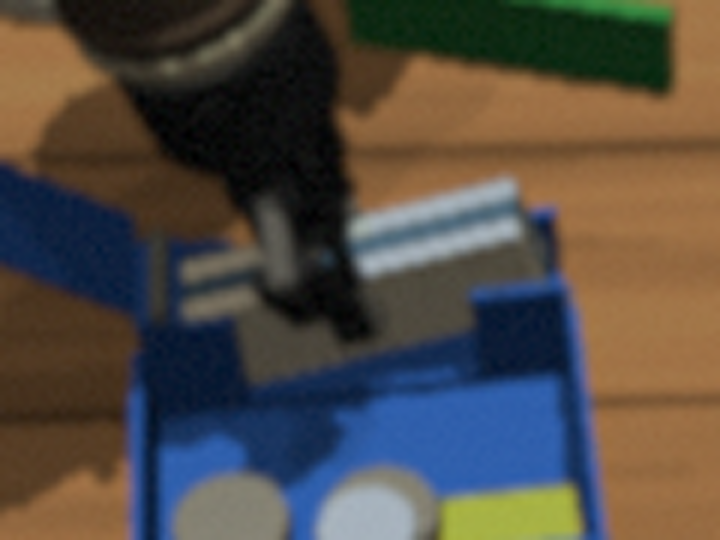

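View pics/side8c.png

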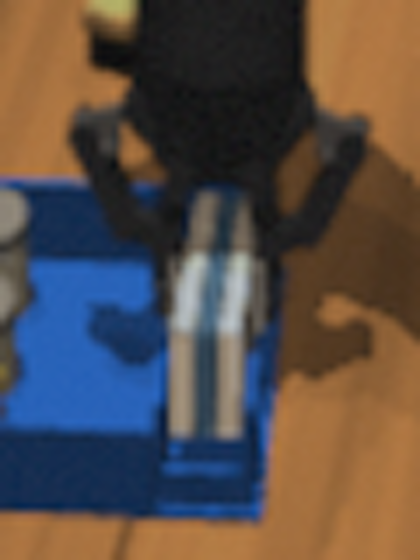

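Emit:
servo_tool --pt "0.28 0 0.09 0 -0.038 0 -1" --pt "0.29 0 0.08 0 -0.038 0 -1" --pt "0.29 0 0.06 0 -0.038 0 -1" --pt "0 0 0 0 0 0 -1" --pt "0 0 0 0 0 0 -1"

```text
clock: 12.87
eef_pos: [526.9, -152.6, 49.7]
tool_rot: [[-0.013, 0.994, 0.105], [0.121, 0.105, -0.987], [-0.993, -0.0, -0.122]]
force: [0.0, 0.2, -4.9]
width: 29.2
```

Run:
```python
from h import *
from workcell import r
st=r.sense(); print(st["clock"],toslot(st["eef_pos"]),st["force"],st["moment"],st["width"])
for b,y in ((.05,-2.2),(0,-2.5)):
    z=1.0+75.6*np.sin(b)+34.3*np.cos(b); print(b,y,z); plan(st,S(y,z),toolR(YAW,b))
```

```text
12.8667 [ 0.19474562 -1.02424654 44.66087242] [ 0.02716227  0.22848889 -4.86295571] [-0.26429002 -0.0641349  -0.04206454] 29.248716577902865
0.05 -2.2 39.035559128410625
shift first cm [ 0.544 -0.019  0.185] then turn [ 0.0015 -0.0724  0.0005] | if turn first, shift [ 0.556 -0.019  0.146]
0 -2.5 35.3
shift first cm [ 0.911 -0.019  0.261] then turn [ 0.0015 -0.1224  0.0005] | if turn first, shift [ 0.936 -0.019  0.148]
```

Emit:
servo_tool --pt "0.27 0 0.08 0.001 -0.036 0 -1" --pt "0.27 0 0.08 0 -0.036 0 -1" --pt "0 0 0 0 0 0 -1"

```text
clock: 13.12
eef_pos: [527.0, -153.5, 43.8]
tool_rot: [[-0.006, 0.995, 0.104], [0.049, 0.104, -0.993], [-0.999, -0.001, -0.05]]
force: [0.5, 0.8, -6.3]
width: 29.4
```

Emit:
servo_tool --pt "0.19 0 0.03 0 -0.025 0 -1" --pt "0.19 0 0.02 0 -0.025 0 -1" --pt "0 0 0 0 0 0 -1" --pt "0 0 0 0 0 0 -1"

```text
clock: 13.45
eef_pos: [527.1, -155.2, 40.4]
tool_rot: [[-0.0, 0.995, 0.103], [-0.0, 0.103, -0.995], [-1.0, -0.0, 0.0]]
force: [-0.9, 0.5, -6.1]
width: 29.2
```

Run:
```python
from h import *
from workcell import r
st=r.sense(); print(st["clock"],toslot(st["eef_pos"]),st["force"],st["moment"],st["width"])
plan(st,S(-2,34),toolR(YAW,0))
for n in ["scene","wrist","side"]:
    c=r.read_camera(n); np.savez(n+"9.npz",**c,T=st["tool_rot"],p=st["eef_pos"])
    if n=="scene": crop(c,190,310,200,290,6,"pics/scene9c.png")
    if n=="wrist": cv2.imwrite("pics/wrist9.png",c["image"][:,:,::-1]); 
T=st["tool_rot"];p=st["eef_pos"]; c=load("wrist9.npz")
print([toslot(bp(c,u,v)).round(1).tolist() for u in (290,320,350) for v in (140,200,260,380)])
```

```text
13.45 [ 0.14732413 -3.61820787 35.42431461] [-0.89040024  0.47369631 -6.0716335 ] [ 0.0225666  -0.02886467  0.03768371] 29.222412718363724
shift first cm [ 0.142 -0.015 -0.162] then turn [-0.0012  0.0004  0.0002] | if turn first, shift [ 0.142 -0.015 -0.162]
[[-9.2, 66.6, 50.2], [-9.7, 48.2, 50.2], [-10.3, 28.0, 50.4], [-11.7, -20.2, 50.0], [-0.2, 66.6, 50.9], [-0.2, 48.3, 50.8], [-0.3, 28.0, 50.5], [-0.4, -20.1, 50.1], [8.9, 66.6, 50.2], [9.3, 48.1, 49.7], [9.7, 28.0, 50.5], [10.8, -20.2, 50.1]]
```

View pics/scene9c.png

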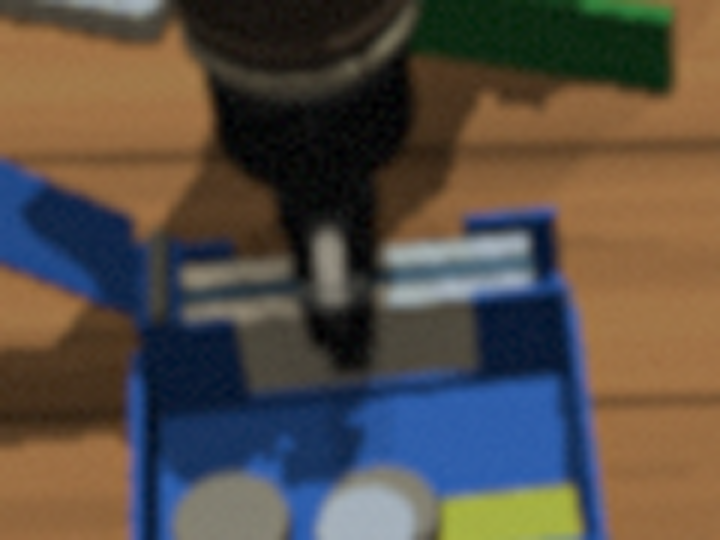

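View pics/wrist9.png

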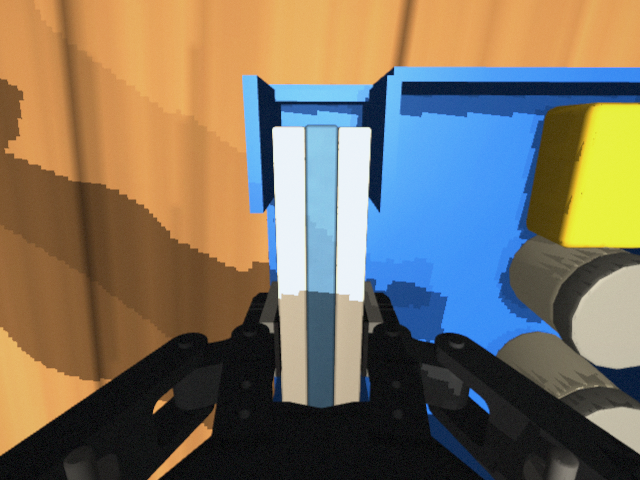

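Emit:
servo_tool --pt "0.05 0 -0.15 0 0 0 -1" --pt "0.08 0 0 0 0 0 -1" --pt "0 0 0 0 0 0 -1" --pt "0 0 0 0 0 0 -1"

```text
clock: 13.93
eef_pos: [527.2, -154.6, 40.1]
tool_rot: [[0.001, 0.995, 0.102], [-0.001, 0.102, -0.995], [-1.0, 0.001, 0.001]]
force: [-3.2, -1.4, 9.2]
width: 29.3
```

Run:
```python
from h import *
from workcell import r
st=r.sense(); print(st["clock"],toslot(st["eef_pos"]),st["force"],st["moment"],st["width"])
```

```text
13.9333 [ 0.26658427 -3.00755592 35.10426117] [-3.16626873 -1.42649859  9.21056349] [-0.10454598  0.99181441  0.05878843] 29.254511019128785
```

Emit:
servo_tool --pt "0 0 0 0 0 0 -0.2" --pt "0 0 0 0 0 0 0.1" --pt "0 0 0 0 0 0 0.2" --pt "0 0 0 0 0 0 0.2" --pt "0 0 0 0 0 0 0.2"

```text
clock: 14.35
eef_pos: [527.1, -153.5, 39.0]
tool_rot: [[0.0, 0.995, 0.103], [-0.001, 0.103, -0.995], [-1.0, 0.0, 0.001]]
force: [0.8, -0.2, 0.6]
width: 50.9
```

Run:
```python
from h import *
from workcell import r
st=r.sense(); print(st["clock"],toslot(st["eef_pos"]),st["force"],st["moment"],st["width"])
c=r.read_camera("wrist"); cv2.imwrite("pics/wrist10.png",c["image"][:,:,::-1])
print([toslot(bp(c,u,v)).round(1).tolist() for u in (290,320,350) for v in (140,200,260,380)])
```

```text
14.35 [ 0.2671909  -1.89081944 33.95482033] [ 0.80157835 -0.22289332  0.62324376] [0.04002558 0.01359944 0.0287139 ] 50.94509514682489
[[-8.9, 68.5, 50.7], [-9.5, 50.4, 50.5], [-10.1, 30.2, 49.9], [-11.4, -17.8, 49.2], [-0.1, 68.4, 49.1], [-0.1, 50.4, 50.4], [-0.1, 30.3, 50.1], [-0.3, -18.0, 49.1], [9.0, 68.4, 48.8], [9.2, 50.4, 50.7], [9.6, 30.7, 51.2], [10.9, -17.6, 49.5]]
```

View pics/wrist10.png

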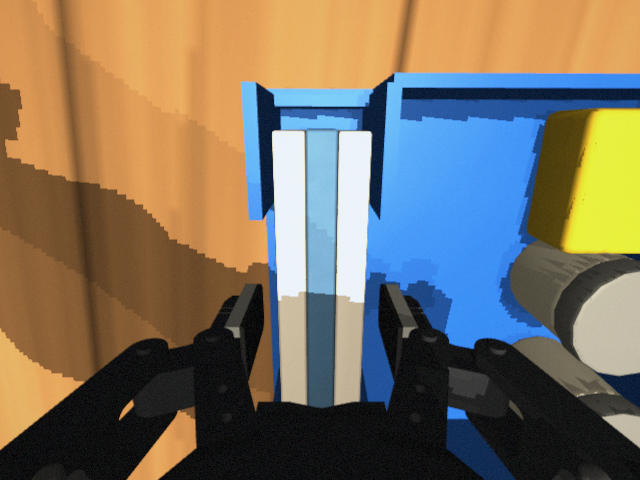

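Emit:
servo_tool --pt "-0.5 0 0 0 0 0 0.2" --pt "-1.5 0 0 0 0 0 0.2" --pt "-2.5 0 0 0 0 0 0.2" --pt "-3 0 0 0 0 0 0.2" --pt "-3.5 0 0 0 0 0 0" --pt "-3.5 0 0 0 0 0 -1" --pt "-3.5 0 0 0 0 0 -1" --pt "-3.5 0 0 0 0 0 -1" --pt "-2.5 0 0 0 0 0 -1" --pt "0 0 0 0 0 0 -1" --pt "0 0 0 0 0 0 -1"

```text
clock: 15.32
eef_pos: [527.5, -153.5, 280.6]
tool_rot: [[0.003, 0.995, 0.103], [-0.001, 0.103, -0.995], [-1.0, 0.003, 0.001]]
force: [-0.0, 0.2, -0.9]
width: -0.1
```

Run:
```python
from h import *
from workcell import r
st=r.sense(); print(st["clock"],toslot(st["eef_pos"]),st["force"],st["width"])
for n in ["scene","wrist","side"]:
    c=r.read_camera(n); np.savez(n+"11.npz",**c,T=st["tool_rot"],p=st["eef_pos"]); cv2.imwrite(f"pics/{n}11.png",c["image"][:,:,::-1])
    if n=="scene":
        crop(c,130,310,180,310,4.4,"pics/scene11c.png")
        P,I,m=cloud(c,145,220,195,260)
        L=(P-SL)@Ro.from_euler('z',YAW).as_matrix()
        k=m&(I[...,2]>I[...,0].astype(int)+40)&(L[...,2]>75)&(L[...,1]<-80)&(abs(L[...,0])<20)
        y,z=L[k][:,1],L[k][:,2]; print(k.sum(), y.min(),z.max()); 
        a=np.arctan2(z-64,y+74); h,e=np.histogram(a,bins=20); print(np.median(a),h,e.round(2))
```

```text
15.3167 [  0.7325267   -2.01849407 275.60081897] [-0.03803907  0.22213184 -0.87910488] -0.11325749426604491
844 -195.08771118631685 203.4964622875006
2.378528174352834 [  1  12  15   9   9  15  14  11  22  17  33  46  73 152 245 145  20   4
   0   1] [2.16 2.17 2.19 2.21 2.22 2.24 2.25 2.27 2.28 2.3  2.32 2.33 2.35 2.36
 2.38 2.39 2.41 2.43 2.44 2.46 2.47]
```

View pics/scene11c.png

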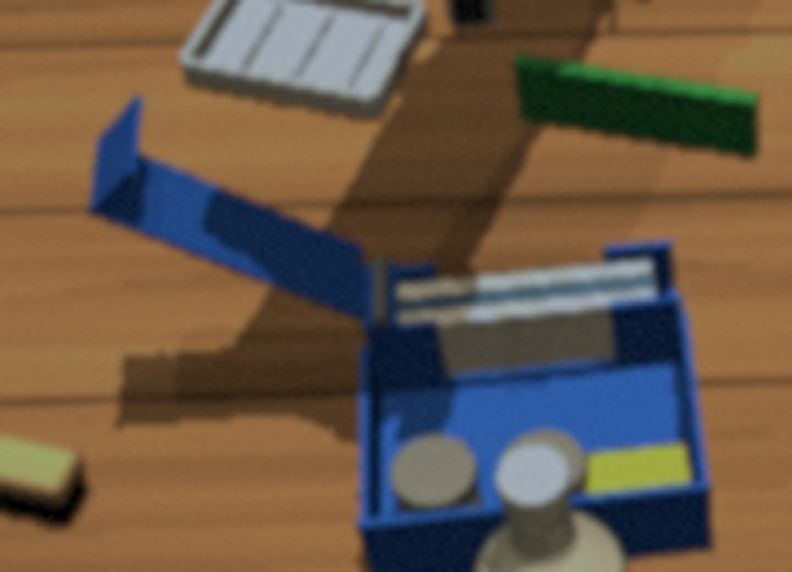

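View pics/wrist11.png

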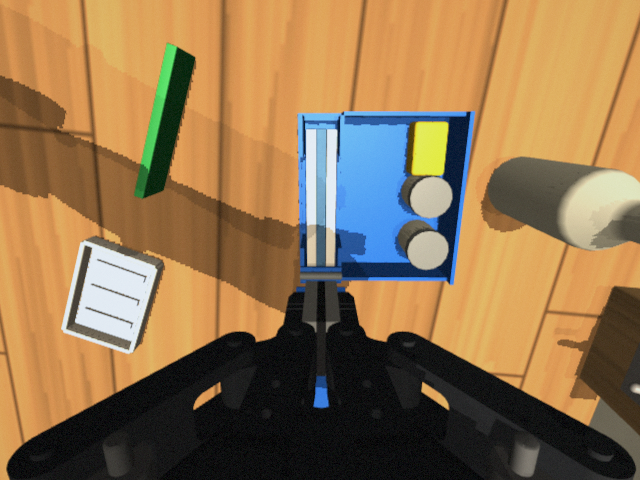

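Emit:
servo_tool --pt "0 0 1.5 0 0 0 -1" --pt "0 0 3 0 0 0 -1" --pt "0 0 3.3 0 0 0 -1" --pt "0 0 3.3 0 0 0 -1" --pt "0 0 3.3 0 0 0 -1" --pt "0 0 3.3 0 0 0 -1" --pt "0 0 3 0 0 0 -1" --pt "0 0 2.4 0 0 0 -1" --pt "0 0 0 0 0 0 -1" --pt "0 0 0 0 0 0 -1" --pt "0 0 0 0 0 0 -1"

```text
clock: 16.38
eef_pos: [550.5, -382.1, 277.8]
tool_rot: [[-0.002, 0.995, 0.103], [0.001, 0.103, -0.995], [-1.0, -0.002, -0.001]]
force: [0.4, 0.4, -0.8]
width: 0.2
```

Run:
```python
from h import *
from workcell import r
st=r.sense(); print(st["clock"],toslot(st["eef_pos"]),st["force"],st["qpos"])
plan(st,S(-233,174),toolR(YAW))
```

```text
16.3833 [-1.85109360e-01 -2.31773607e+02  2.72817015e+02] [ 0.36255386  0.4177009  -0.77996092] [ 0.12441556  0.54734387  0.66319903  1.4468934  -0.34176987  1.26635457
  0.92262395]
shift first cm [9.882 0.036 0.131] then turn [-0.001  -0.0009  0.0018] | if turn first, shift [9.882 0.019 0.123]
```

Emit:
servo_tool --pt "2 0.02 0 0 0 0 -1" --pt "2.5 0 0 0 0 0 -1" --pt "2.5 0 0 0 0 0 -1" --pt "2 0 0 0 0 0 -1" --pt "0.9 0 0 0 0 0 -1" --pt "0 0 -0.8 0 0 0 -1" --pt "-0.1 0 -0.9 0 0 0 -1" --pt "-0.2 0 -0.9 0 0 0 -1" --pt "-0.7 0 -0.9 0 0 0 -1" --pt "-0.7 0 -0.9 0 0 0 -1" --pt "-0.7 0 -0.9 0 0 0 -1" --pt "-0.8 0 -0.9 0 0 0 -1" --pt "0 0 0 0 0 0 -1" --pt "0 0 0 0 0 0 -1"

```text
clock: 17.55
eef_pos: [544.9, -320.3, 212.8]
tool_rot: [[0.001, 0.995, 0.104], [-0.0, 0.104, -0.995], [-1.0, 0.001, 0.0]]
force: [-0.7, -1.2, -0.2]
width: -0.2
```

Run:
```python
from h import *
from workcell import r
st=r.sense(); print(st["clock"],toslot(st["eef_pos"]),st["force"],st["moment"])
for n in ["scene"]:
    c=r.read_camera(n); crop(c,130,310,150,300,4,"pics/scene12c.png")
```

```text
17.55 [   0.70704108 -169.73167977  207.83017778] [-0.74861378 -1.21292171 -0.2320598 ] [-0.01941752  0.00187853 -0.02253941]
```

View pics/scene12c.png

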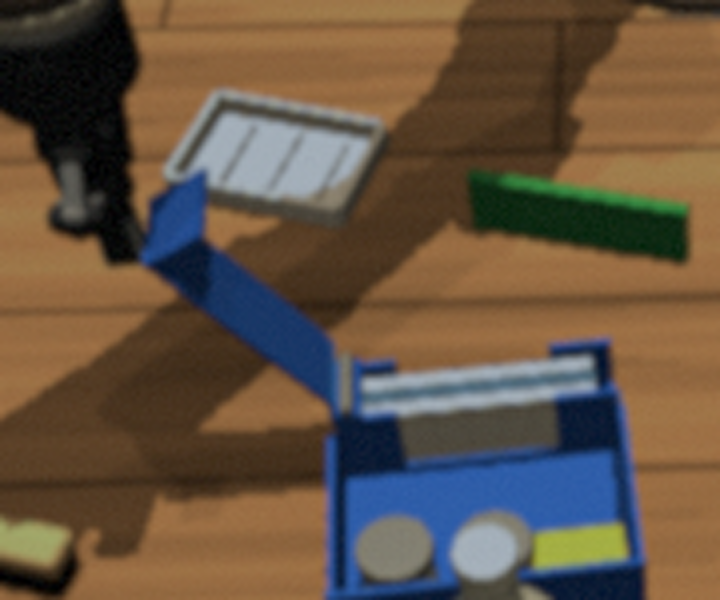

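Emit:
servo_tool --pt "-0.2 0 -0.9 0 0 0 -1" --pt "-0.3 0 -1.0 0 0 0 -1" --pt "-0.3 0 -1.0 0 0 0 -1" --pt "-0.2 0 -0.9 0 0 0 -1" --pt "-0.1 0 -1.0 0 0 0 -1" --pt "-0.1 0 -1.1 0 0 0 -1" --pt "-0.1 0 -1.2 0 0 0 -1" --pt "-0.1 0 -1.2 0 0 0 -1" --pt "0 0 0 0 0 0 -1" --pt "0 0 0 0 0 0 -1"

```text
clock: 18.43
eef_pos: [536.2, -237.7, 226.1]
tool_rot: [[0.0, 0.995, 0.105], [-0.001, 0.105, -0.995], [-1.0, 0.0, 0.001]]
force: [-0.0, -0.8, 0.0]
width: -0.1
```

Run:
```python
from h import *
from workcell import r
st=r.sense(); print(st["clock"],toslot(st["eef_pos"]),st["force"],st["moment"])
for n in ["scene"]:
    c=r.read_camera(n); crop(c,130,310,150,300,4,"pics/scene13c.png")
```

```text
18.4333 [  0.57971801 -86.59439189 221.08149817] [-0.02685141 -0.81579941  0.03060104] [-0.02454358  0.01283343  0.00057382]
```

View pics/scene13c.png

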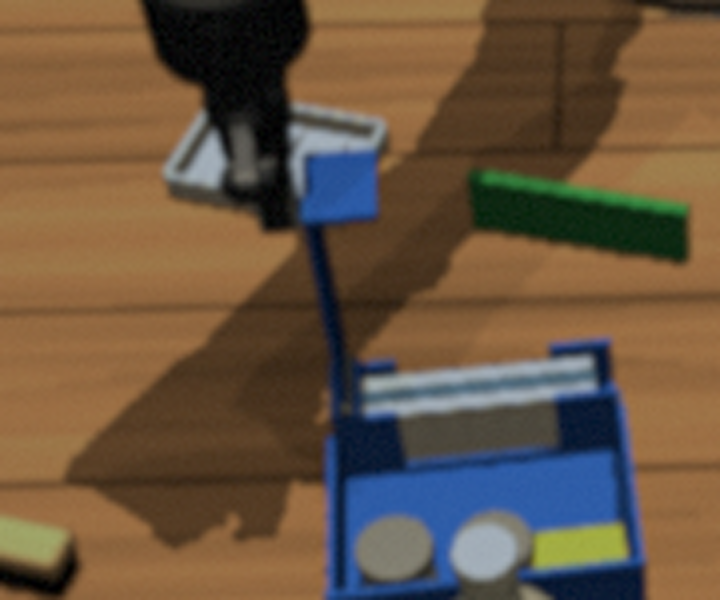

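Emit:
servo_tool --pt "0.35 0 -1.1 0 0 0 -1" --pt "0.37 0 -1.2 0 0 0 -1" --pt "0.38 0 -1.2 0 0 0 -1" --pt "0.53 0 -1.2 0 0 0 -1" --pt "0.53 0 -1.2 0 0 0 -1" --pt "0.55 0 -1.1 0 0 0 -1" --pt "0.8 0 -1.0 0 0 0 -1" --pt "0.83 0 -1.0 0 0 0 -1" --pt "0.85 0 -0.9 0 0 0 -1" --pt "1.0 0 -0.8 0 0 0 -1" --pt "1.1 0 -0.7 0 0 0 -1" --pt "1.2 0 -0.6 0 0 0 -1" --pt "0 0 0 0 0 0 -1" --pt "0 0 0 0 0 0 -1"

```text
clock: 19.65
eef_pos: [523.1, -119.3, 140.3]
tool_rot: [[-0.002, 0.995, 0.103], [-0.001, 0.103, -0.995], [-1.0, -0.002, 0.001]]
force: [-0.7, -0.2, 0.3]
width: -0.2
```

Run:
```python
from h import *
from workcell import r
st=r.sense(); print(st["clock"],toslot(st["eef_pos"]),st["force"],st["moment"])
for n in ["scene"]:
    c=r.read_camera(n); crop(c,150,330,150,300,4,"pics/scene14c.png")
```

```text
19.65 [-9.64857374e-02  3.24655712e+01  1.35275394e+02] [-0.70263062 -0.20133044  0.25432894] [-0.06093162 -0.02826076 -0.02206098]
```

View pics/scene14c.png

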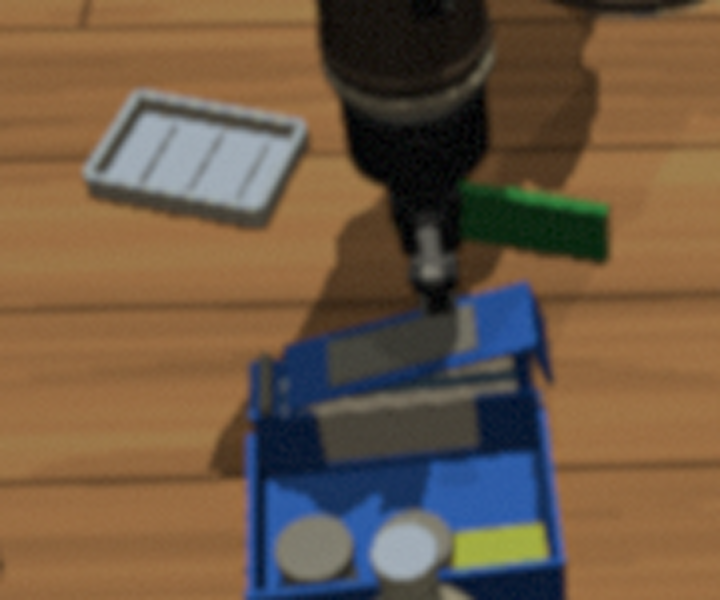

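Emit:
servo_tool --pt "0.8 0 -0.4 0 0 0 -1" --pt "0.8 0 -0.3 0 0 0 -1" --pt "0.8 0 -0.2 0 0 0 -1" --pt "0.8 0 -0.2 0 0 0 -1" --pt "0.8 0 -0.1 0 0 0 -1" --pt "0.5 0 0 0 0 0 -1" --pt "0.3 0 0 0 0 0 -1" --pt "0 0 0 0 0 0 -1"

```text
clock: 20.37
eef_pos: [522.1, -107.9, 92.3]
tool_rot: [[-0.001, 0.995, 0.102], [-0.001, 0.102, -0.995], [-1.0, -0.001, 0.001]]
force: [-0.9, -0.5, 0.3]
width: 0.2
```

Emit:
servo_tool --pt "0.15 0 0 0 0 0 -1" --pt "0.1 0 0 0 0 0 -1" --pt "0 0 0 0 0 0 -1"

```text
clock: 20.62
eef_pos: [522.5, -107.8, 90.6]
tool_rot: [[0.0, 0.995, 0.103], [-0.001, 0.103, -0.995], [-1.0, 0.0, 0.001]]
force: [-1.2, 0.5, 0.7]
width: -0.1
```

Emit:
servo_tool --pt "0.1 0 0 0 0 0 -1" --pt "0.1 0 0 0 0 0 -1" --pt "0 0 0 0 0 0 -1"

```text
clock: 20.87
eef_pos: [522.8, -107.9, 89.8]
tool_rot: [[0.001, 0.995, 0.102], [-0.0, 0.102, -0.995], [-1.0, 0.001, 0.0]]
force: [-5.0, 1.9, 17.1]
width: -0.2
```

Run:
```python
from h import *
from workcell import r
st=r.sense(); print(st["clock"],toslot(st["eef_pos"]),st["force"],st["moment"])
c=r.read_camera("wrist"); cv2.imwrite("pics/wrist15.png",c["image"][:,:,::-1])
c=r.read_camera("scene"); crop(c,150,330,150,300,4,"pics/scene15c.png")
```

```text
20.8667 [ 0.7151862  43.87603163 84.84734535] [-4.99639878  1.85275663 17.10637642] [ 0.32258665  1.0357441  -0.04872198]
```

View pics/scene15c.png

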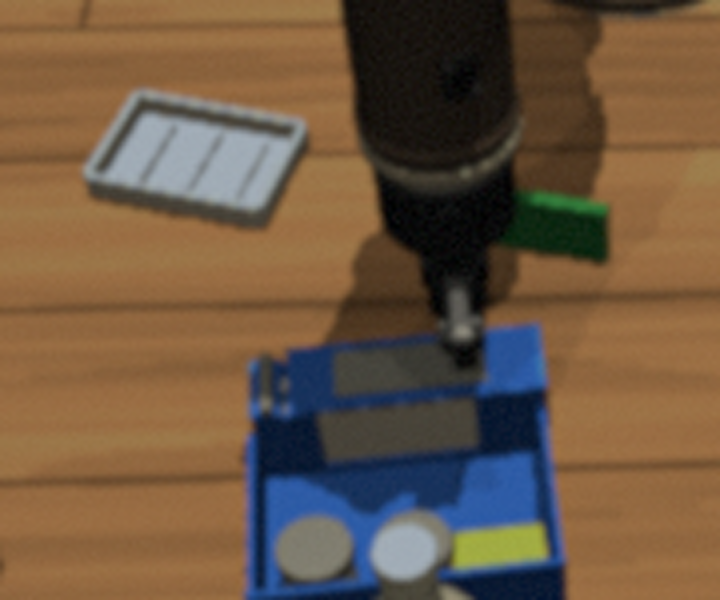

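Emit:
servo_tool --pt "-0.3 0 0 0 0 0 -1" --pt "-1 0 0 0 0 0 -1" --pt "-2 0 0 0 0 0 -1" --pt "-3 0 0 0 0 0 -1" --pt "-3 0 0 0 0 0 -1" --pt "-3 0 0 0 0 0 -1" --pt "-3 0 0 0 0 0 -1" --pt "-2 0 0 0 0 0 -1" --pt "0 0 0 0 0 0 -1" --pt "0 0 0 0 0 0 -1" --pt "0 0 0 0 0 0 -1"

```text
clock: 21.88
eef_pos: [522.1, -107.3, 261.3]
tool_rot: [[-0.0, 0.995, 0.103], [-0.001, 0.103, -0.995], [-1.0, -0.0, 0.001]]
force: [-0.2, 0.2, -1.1]
width: -0.4
```

Run:
```python
from h import *
from workcell import r
st=r.sense(); print(st["clock"],toslot(st["eef_pos"]),st["force"],st["joint_vel"].round(3))
for n in ["scene","side","wrist"]:
    c=r.read_camera(n); cv2.imwrite(f"pics/{n}16.png",c["image"][:,:,::-1])
    P,I,m=cloud(c,0,640,0,480); L=(P-SL)@Ro.from_euler('z',YAW).as_matrix()
    k=m&(I[...,2]>I[...,0].astype(int)+40)&(abs(L[...,0])<20)&(L[...,1]>-60)&(L[...,1]<85)&(L[...,2]>55)&(L[...,2]<100)
    q=L[k]
    if len(q)>50:
        f=np.polyfit(q[:,1],q[:,2],1); print(n,len(q),"lid slope rad",f[0],"z at hinge",f[1]-74*f[0],"mean z",q[:,2].mean())
    if n=="scene": crop(c,150,330,150,300,4,"pics/scene16c.png")
```

```text
21.8833 [7.49530649e-02 4.45342016e+01 2.56291690e+02] [-0.20108007  0.236127   -1.14292818] [ 0.003  0.015 -0.005  0.015 -0.004 -0.003  0.002]
scene 362 lid slope rad -0.0035500702067228084 z at hinge 66.63668913877258 mean z 66.31075407533135
side 167 lid slope rad -0.009256420897493402 z at hinge 68.40301281335965 mean z 67.54003514311214
wrist 1984 lid slope rad 0.0015276155446610924 z at hinge 65.77932543811168 mean z 65.97515598988251
```

View pics/scene16.png

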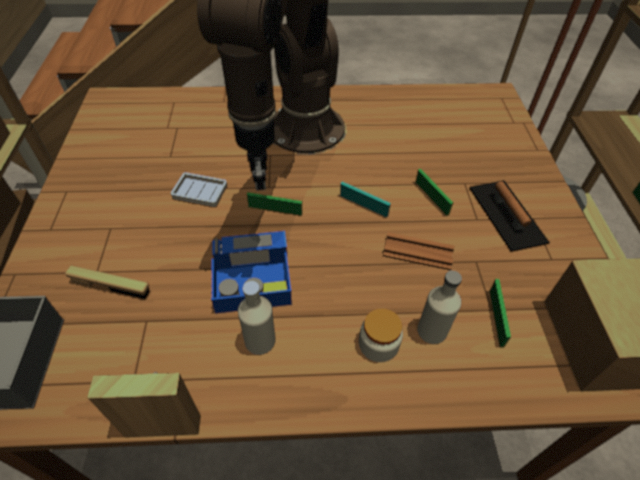

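View pics/wrist16.png

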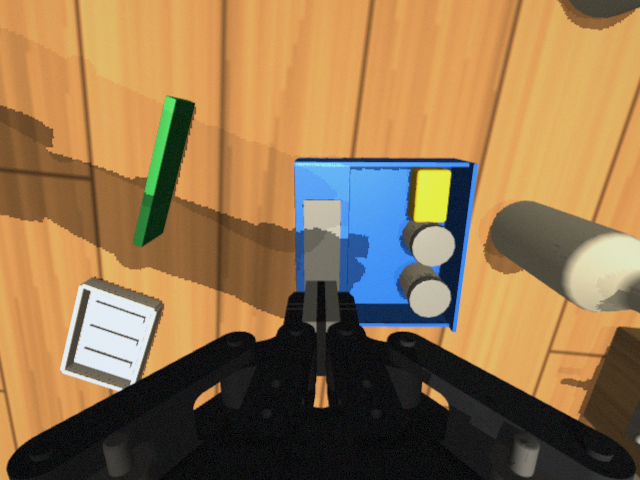

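```bash
python3 -c "
from workcell import r
print(r.sign_off())"
```

```text
the job is handed in; nothing more can be done
None
```

I moved the three tiles from the rack to the caddy slot as one pile, shut the lid and handed the job in. The arm had stopped by 21.9 s of the 58 s allowed. The sign-off gives no verdict, so the checks below are my own.

- **Placing:** I gripped the pile across its thickness and lifted it about 150 mm clear of the rack. I tilted it 13.5° so its hinge end slid under the strip, then levelled it. I lowered it until the slot floor pushed back at about 9 N, and only then opened the fingers.
- **Tiles:** After release the depth readings put all the tile tops at about 50 mm above the slot floor, where a flat tile's top should be. The pile sat about 2 mm towards the hinge from the middle, and the wrist and scene pictures showed it under the strip.
- **Lid:** I pushed the free edge over from behind and pressed it down to a hard stop, at 17 N. Once the arm had pulled back, the cameras read the lid at +0.002 rad (wrist), −0.004 (scene) and −0.009 (side). The limit is 0.08.
- **Bystanders and robot:** The last scene picture shows the bottles, tub, soap dish, brush and float where they started. The gripper was about 190 mm above the lid, touching nothing.

**Checks that disagreed:** The cameras differed by 2–4 mm on where the slot lies sideways. I settled on a position between them, and the pile went in without noticeable side force. After closing, the tiles can only be seen through the caddy's finger gaps, so the seating figures come from before the lid went down.

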